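# Pack weighed channel specimens interlocked in a clamp cassette

## Task

Draw the cassette's sliding jaw fully back, then stand every open-up aluminium channel on the cassette floor, side by side across it, and set an open-down one over each pair of neighbours so that it interlocks: one of its flanges down in the trough of each, resting on the bottom. Lay an open-down channel left over (there is one when there are only two open-up ones) on the black rubber mat, as it is. Then push the jaw towards the fence, feeling for the stop without ramming it, until the pack has closed up solid with the open-up channels touching one another, fence and jaw, and leave the other things where they are.

Things in the scene. Friction and masses are not known exactly. Their poses are not given: they have to be found in the camera images.
- cassette: Grey clamp cassette fixed to the bench. Origin: at bench level on its centre line, 145 mm from the fence's face; x across it, y along it to the fence. Floor 110 (x) wide, y -185 to 158, its top 6 mm above the bench, between two side rails 10 mm high, inner faces 90 apart (x -45, +45); channels lie along x between the rails. Fixed fence (52 high) at the +y end, face at y +145; sliding jaw at the -y end; fully back it leaves 270 mm.
- fence_face (a point): Point on the fence's inner face, mid-width, at floor level (6 mm above the bench); same axes as the cassette.
- jaw (a joint): Slide of the jaw in m: 0 = fully back (away from the fence), growing as the jaw moves towards the fence, up to 0.175 (end of travel). Stiff: about 3 N of friction, stays where it is left. It starts part-way along.
- jaw_grip (a point): Centre of the jaw's upright black grip lug: 40 (x) x 12 (y), from 52 to 92 mm above the bench, this point at 72; pinch its 12 mm from above and slide along cassette y. The steel jaw below it ends 13 mm behind and 42 mm ahead (fence side) of this point, top 52 mm above the bench; axes as the cassette.
- jaw_face (a point): Middle of the jaw's pushing face (86 wide; 42 mm to the fence side of the grip lug's centre), 29 mm above the bench; same axes as the cassette.
- trough1_mid (a point): Bare aluminium channel (U-section): 80 long (x), 54 wide over the flanges (y), 40 high, web and flanges 4 thick, 0.07 to 0.16 kg. Lies open side UP, web underneath. Point: centre of the 80 x 54 x 40 envelope, 20 mm above its underside; z up. Starts on the bench; one of the three may be absent (None).
- trough2_mid (a point): Bare aluminium channel (U-section): 80 long (x), 54 wide over the flanges (y), 40 high, web and flanges 4 thick, 0.07 to 0.16 kg. Lies open side UP, web underneath. Point: centre of the 80 x 54 x 40 envelope, 20 mm above its underside; z up. Starts on the bench; one of the three may be absent (None).
- trough3_mid (a point): Bare aluminium channel (U-section): 80 long (x), 54 wide over the flanges (y), 40 high, web and flanges 4 thick, 0.07 to 0.16 kg. Lies open side UP, web underneath. Point: centre of the 80 x 54 x 40 envelope, 20 mm above its underside; z up. Starts on the bench; one of the three may be absent (None).
- cap1_mid (a point): Bare aluminium channel (U-section): 80 long (x), 54 wide over the flanges (y), 40 high, web and flanges 4 thick, 0.07 to 0.16 kg. Lies open side DOWN, web on top. Point: centre of the 80 x 54 x 40 envelope, 20 mm above its lower flange edges; z up. Starts on the bench.
- cap2_mid (a point): Bare aluminium channel (U-section): 80 long (x), 54 wide over the flanges (y), 40 high, web and flanges 4 thick, 0.07 to 0.16 kg. Lies open side DOWN, web on top. Point: centre of the 80 x 54 x 40 envelope, 20 mm above its lower flange edges; z up. Starts on the bench.
- mat: Black rubber mat fixed on the bench, 130 (x) x 100 (y), 3 mm thick, for a spare channel. Origin: middle of its underside.
- beaker: Bystander: glass beaker, 64 mm across, 85 high. Origin under its middle.
- cork: Bystander: tapered cork support, 60 mm across, 35 high. Origin under its middle.
- tube_rack: Bystander: blue rack of small tubes, 60 x 120 mm, 47 high. Origin under its middle.
Mind the look-alikes: they are no part of the job. Leave any orange look-alike of the part that bears cap1_mid alone.

How it is judged:
On the way, in this order (a step that is already met when the one before it is completed fails the run):
1. the jaw is drawn fully back (within 10 mm of the end of its travel) (value of joint jaw below 0.01 m), for 0.2 s.
2. every open-up channel stands on the cassette floor and one open-down channel bridges each two neighbours (z of trough1_mid in the frame of cassette between 0.0235 and 0.0285 m and x of trough1_mid in the frame of cassette between -0.015 and 0.015 m and y of trough1_mid in the frame of cassette between -0.13 and 0.125 m and angle between each of trough1_mid, trough2_mid, trough3_mid's own z axis and vertical below 0.06 rad and angle between the x axis of each of trough1_mid, trough2_mid, trough3_mid and the x axis of cassette, either way round below 0.15 rad and z of trough2_mid in the frame of cassette between 0.0235 and 0.0285 m and x of trough2_mid in the frame of cassette between -0.015 and 0.015 m and y of trough2_mid in the frame of cassette between -0.13 and 0.125 m and z of trough3_mid in the frame of cassette between 0.0235 and 0.0285 m and x of trough3_mid in the frame of cassette between -0.015 and 0.015 m and y of trough3_mid in the frame of cassette between -0.13 and 0.125 m and angle between each of cap1_mid, cap2_mid's own z axis and vertical below 0.08 rad and (horizontal distance between trough1_mid and trough2_mid above 0.1 m or ((z of cap1_mid in the frame of trough1_mid between 0.001 and 0.009 m and y of cap1_mid in the frame of trough1_mid between -0.047 and 0.047 m and x of cap1_mid in the frame of trough1_mid between -0.015 and 0.015 m) and (z of cap1_mid in the frame of trough2_mid between 0.001 and 0.009 m and y of cap1_mid in the frame of trough2_mid between -0.047 and 0.047 m and x of cap1_mid in the frame of trough2_mid between -0.015 and 0.015 m)) or ((z of cap2_mid in the frame of trough1_mid between 0.001 and 0.009 m and y of cap2_mid in the frame of trough1_mid between -0.047 and 0.047 m and x of cap2_mid in the frame of trough1_mid between -0.015 and 0.015 m) and (z of cap2_mid in the frame of trough2_mid between 0.001 and 0.009 m and y of cap2_mid in the frame of trough2_mid between -0.047 and 0.047 m and x of cap2_mid in the frame of trough2_mid between -0.015 and 0.015 m))) and (horizontal distance between trough1_mid and trough3_mid above 0.1 m or ((z of cap1_mid in the frame of trough1_mid between 0.001 and 0.009 m and y of cap1_mid in the frame of trough1_mid between -0.047 and 0.047 m and x of cap1_mid in the frame of trough1_mid between -0.015 and 0.015 m) and (z of cap1_mid in the frame of trough3_mid between 0.001 and 0.009 m and y of cap1_mid in the frame of trough3_mid between -0.047 and 0.047 m and x of cap1_mid in the frame of trough3_mid between -0.015 and 0.015 m)) or ((z of cap2_mid in the frame of trough1_mid between 0.001 and 0.009 m and y of cap2_mid in the frame of trough1_mid between -0.047 and 0.047 m and x of cap2_mid in the frame of trough1_mid between -0.015 and 0.015 m) and (z of cap2_mid in the frame of trough3_mid between 0.001 and 0.009 m and y of cap2_mid in the frame of trough3_mid between -0.047 and 0.047 m and x of cap2_mid in the frame of trough3_mid between -0.015 and 0.015 m))) and (horizontal distance between trough2_mid and trough3_mid above 0.1 m or ((z of cap1_mid in the frame of trough2_mid between 0.001 and 0.009 m and y of cap1_mid in the frame of trough2_mid between -0.047 and 0.047 m and x of cap1_mid in the frame of trough2_mid between -0.015 and 0.015 m) and (z of cap1_mid in the frame of trough3_mid between 0.001 and 0.009 m and y of cap1_mid in the frame of trough3_mid between -0.047 and 0.047 m and x of cap1_mid in the frame of trough3_mid between -0.015 and 0.015 m)) or ((z of cap2_mid in the frame of trough2_mid between 0.001 and 0.009 m and y of cap2_mid in the frame of trough2_mid between -0.047 and 0.047 m and x of cap2_mid in the frame of trough2_mid between -0.015 and 0.015 m) and (z of cap2_mid in the frame of trough3_mid between 0.001 and 0.009 m and y of cap2_mid in the frame of trough3_mid between -0.047 and 0.047 m and x of cap2_mid in the frame of trough3_mid between -0.015 and 0.015 m)))), for 0.2 s.
At the end, for the whole second after the job is handed in: Open-up channels lie flat and square (0.15 rad, 15 mm) on the cassette floor, touching one another, fence and jaw (gaps under 4 mm); over each two neighbours one open-down channel, a flange resting in each trough; a spare open-down one lies on the mat (centre within 3 cm); all at rest (all of step 2 and (((z of cap1_mid in the frame of trough1_mid between 0.001 and 0.009 m and y of cap1_mid in the frame of trough1_mid between -0.047 and 0.047 m and x of cap1_mid in the frame of trough1_mid between -0.015 and 0.015 m) and (z of cap1_mid in the frame of trough2_mid between 0.001 and 0.009 m and y of cap1_mid in the frame of trough2_mid between -0.047 and 0.047 m and x of cap1_mid in the frame of trough2_mid between -0.015 and 0.015 m)) or ((z of cap1_mid in the frame of trough1_mid between 0.001 and 0.009 m and y of cap1_mid in the frame of trough1_mid between -0.047 and 0.047 m and x of cap1_mid in the frame of trough1_mid between -0.015 and 0.015 m) and (z of cap1_mid in the frame of trough3_mid between 0.001 and 0.009 m and y of cap1_mid in the frame of trough3_mid between -0.047 and 0.047 m and x of cap1_mid in the frame of trough3_mid between -0.015 and 0.015 m)) or ((z of cap1_mid in the frame of trough2_mid between 0.001 and 0.009 m and y of cap1_mid in the frame of trough2_mid between -0.047 and 0.047 m and x of cap1_mid in the frame of trough2_mid between -0.015 and 0.015 m) and (z of cap1_mid in the frame of trough3_mid between 0.001 and 0.009 m and y of cap1_mid in the frame of trough3_mid between -0.047 and 0.047 m and x of cap1_mid in the frame of trough3_mid between -0.015 and 0.015 m)) or (x of cap1_mid in the frame of mat between -0.035 and 0.035 m and y of cap1_mid in the frame of mat between -0.032 and 0.032 m and z of cap1_mid in the frame of mat between 0.019 and 0.028 m)) and (((z of cap2_mid in the frame of trough1_mid between 0.001 and 0.009 m and y of cap2_mid in the frame of trough1_mid between -0.047 and 0.047 m and x of cap2_mid in the frame of trough1_mid between -0.015 and 0.015 m) and (z of cap2_mid in the frame of trough2_mid between 0.001 and 0.009 m and y of cap2_mid in the frame of trough2_mid between -0.047 and 0.047 m and x of cap2_mid in the frame of trough2_mid between -0.015 and 0.015 m)) or ((z of cap2_mid in the frame of trough1_mid between 0.001 and 0.009 m and y of cap2_mid in the frame of trough1_mid between -0.047 and 0.047 m and x of cap2_mid in the frame of trough1_mid between -0.015 and 0.015 m) and (z of cap2_mid in the frame of trough3_mid between 0.001 and 0.009 m and y of cap2_mid in the frame of trough3_mid between -0.047 and 0.047 m and x of cap2_mid in the frame of trough3_mid between -0.015 and 0.015 m)) or ((z of cap2_mid in the frame of trough2_mid between 0.001 and 0.009 m and y of cap2_mid in the frame of trough2_mid between -0.047 and 0.047 m and x of cap2_mid in the frame of trough2_mid between -0.015 and 0.015 m) and (z of cap2_mid in the frame of trough3_mid between 0.001 and 0.009 m and y of cap2_mid in the frame of trough3_mid between -0.047 and 0.047 m and x of cap2_mid in the frame of trough3_mid between -0.015 and 0.015 m)) or (x of cap2_mid in the frame of mat between -0.035 and 0.035 m and y of cap2_mid in the frame of mat between -0.032 and 0.032 m and z of cap2_mid in the frame of mat between 0.019 and 0.028 m)) and (horizontal distance between trough1_mid and trough2_mid below 0.058 m or horizontal distance between trough1_mid and trough3_mid below 0.058 m) and (horizontal distance between trough2_mid and trough1_mid below 0.058 m or horizontal distance between trough2_mid and trough3_mid below 0.058 m) and (horizontal distance between trough3_mid and trough1_mid below 0.058 m or horizontal distance between trough3_mid and trough2_mid below 0.058 m) and y of any of trough1_mid, trough2_mid, trough3_mid in the frame of fence_face above -0.031 m and y of any of trough1_mid, trough2_mid, trough3_mid in the frame of jaw_face below 0.031 m and linear speed of each of trough1, trough2, trough3, cap1, cap2 below 0.02 m/s).
It fails at once if a bystander (beaker, cork, tube rack) is moved more than 25 mm (distance of any of beaker, cork, tube_rack from where it was at the start of the episode above 0.025 m).
It fails at once if the jaw is rammed against the pack (over 60 N on a channel) (contact force between jaw and trough1 above 60 N or contact force between jaw and trough2 above 60 N or contact force between jaw and trough3 above 60 N or contact force between jaw and cap1 above 60 N or contact force between jaw and cap2 above 60 N).
Of trough1, trough2, trough3 only 2 to 3 are there at a start; the rules pass over those that are not, and their reading is None.
At some moment in a run one of trough1, trough2, trough3, cap1, cap2 may be knocked a few centimetres aside while the robot is not near it.
It also fails if it takes over 210 s, if anything falls off the work surface, if the arm or the gripper's body presses on something with over 40 N, if the wrist force passes 120 N, or if a joint passes its speed limit or range.

## Robot

A 6-joint arm with a two-finger parallel gripper is mounted at the origin on the work surface. World frame = base frame: x ahead of the robot, y to its left, z up, the work surface at z = 0. Lengths are in m, angles in rad, forces in N, time in s.
With the tool pointing down it reaches from about 0.425 to 0.95 m from the base axis. Payload 3.5 kg.
Tool frame: the origin (TCP) lies midway between the tips of the shut fingers; the grasp point (between the pads) lies 19 mm behind it; x points along the fingers, y is the direction in which the jaws open and shut, and the axes are right-handed (so a half turn about x gives the same grasp; the last joint's range is limited). The gripper opens to 85 mm and grips with 20 to 120 N. Pads are 22 mm wide; open, the fingers measure 114 mm over their backs; the gripper's body (76 mm by 85 mm) begins 54 mm behind the grasp point. The pads swing forward as they close: fully open they stand 13 mm farther back than shut.
Start: joints at [1.105, 0.286, 1.577, -0, 1.279, -0.15], TCP at [0.21, 0.642, 0.231] pointing down, gripper open.
Joint ranges: [-2.77, 2.77], [-0.9, 2.22], [0.21, 2.48], [-1.53, 4.67], [0.24, 2.81], [-2.84, 2.84]. Speed limits (rad/s): [2.79, 2.79, 3.14, 3.14, 3.14, 3.14].

## Interface

Orientations are given as a unit quaternion [x, y, z, w].
In Python, from plant import ctrl, vision gives the robot as it stands. The module is installed in compiled form; this text tells all that it offers.
- The arm moves only by the tool play_rows, never from a script. Its arguments are lists of equal length, an entry for each row: "claw": the closure in counts, from 0 (fully open) to 255 (shut); "travel": the shift along the tool's x, y, z in m, a list of three; "dr": the turn, a rotation vector about the tool's x, y, z in rad, a list of three. In form: {"claw": [claw, ...], "travel": [[tx, ty, tz], ...], "dr": [[wx, wy, wz], ...]}. A call has 1 to 20 rows; each row is the pose to reach, as a shift and turn from the pose measured when the call began, along the tool's axes at that moment; what a row does not reach only later rows make up. A row lasts 1/10 s, in which the tool goes at most 50 mm and 8.59 degrees, less where a joint would pass 70% of its speed; a pose out of reach is approached as far as the arm can. A call with a gripper value outside its range is refused whole. The fingers move at their own pace and stop on an object; "force" is the grip in N (left out, the last holds). Time passes only in rows, so rows that repeat a pose let the fingers close. It gives the time, the measured TCP pose, the force and the opening at its end, in the units of the state.
- ctrl.get_state(): the state, without advancing time (a new reading comes with each control period).
- vision.read_camera(name): name is "side" or "top"; returns a dict with "img" (384x512x3 uint8, red, green, blue), "range_z" (384x512 float32, m along the optical axis (not along the pixel's ray), 0 where there is no reading), "K" (3x3 intrinsics, pixels), "world_to_cam" (4x4, takes a point from world to camera coordinates). Camera axes: x right, y up, looking along -z (the intrinsics and any distortion apply to the point x, -y, -z); pixel columns grow to the right and rows downward; lengths in m; the calibration is good to about 2 mm. A picture is of the moment at which its call begins.
- ctrl.sign_off(): hands the job in, once; it reports no verdict.
The state is a dict: "time": time; "qpos": joint angles; "dq": joint speeds; "joint_efforts": joint torques, N m; "eef_pos": TCP position; "tcp_rot": TCP orientation; "contact_force": force on the tool from outside, world axes, zero at the start; "wrist_torque": the same for the moment, N m; "opening": opening from 0.0 (shut) to 1.0 (fully open).
Only numpy, scipy, OpenCV 4.12 (cv2) and the standard library are available. Lean on these libraries where they do the work, as an engineer would, in place of code of your own. Each camera call takes 0.05 s, during which the arm holds its last target.

## Working session

There is one attempt and no reset: what is moved stays moved. The work goes in short steps, Python scripts to look and compute and a tool call to move; the robot and the scene stay as the last step left them, time stands still between calls to the robot, and variables do not carry over. Pictures are saved under pics/ and viewed, and the job is handed in when it is done.

Besides the shell and the picture viewer there is one more tool, called by a JSON object that holds its "op" and its "data". play_rows: Moves the arm, as the interface text tells. Its arguments: {"type":"object","properties":{"claw":{"type":"array","items":{"type":"number"}},"travel":{"type":"array","items":{"type":"array","items":{"type":"number"}}},"dr":{"type":"array","items":{"type":"array","items":{"type":"number"}}},"force":{"type":"number"}},"required":["claw","travel","dr"]}

```bash
mkdir -p pics; python3 - <<'E'
from plant import ctrl, vision
import cv2,numpy as np
print(ctrl.get_state())
for n in("top","side"):
    r=vision.read_camera(n); cv2.imwrite(f"pics/{n}0.png",cv2.resize(r["img"][:,:,::-1],(800,600),interpolation=cv2.INTER_CUBIC)); print(n,r["K"],r["world_to_cam"]); np.savez(f"{n}0.npz",**r)
E
```

```text
{'time': 0.0, 'qpos': array([ 1.10497086e+00,  2.87183658e-01,  1.57815232e+00,  5.48355634e-06,
        1.27859771e+00, -1.49987804e-01]), 'dq': array([-0.00016197, -0.00223091,  0.0007454 ,  0.00059397,  0.00042487,
        0.00036829]), 'joint_efforts': array([ 1.63241398e-04, -4.05992067e+01, -2.92616719e+01, -9.09144273e-05,
        5.84724228e-03, -9.58232448e-06]), 'eef_pos': array([0.2093331 , 0.64104084, 0.22994854]), 'tcp_rot': array([ 0.11041421,  0.69856009, -0.1119906 ,  0.69805487]), 'contact_force': array([-0.34446854,  1.13509224,  0.20968439]), 'wrist_torque': array([-0.00328653,  0.01446589, -0.04978509]), 'opening': 1.0027930270374172}
top [[452.78518989   0.         258.25498437]
 [  0.         452.78518989 190.20888338]
 [  0.           0.           1.        ]] [[ 0.0231345  -0.99973165 -0.00119524 -0.10059483]
 [ 0.97788202  0.02238026  0.20795642 -0.57206637]
 [-0.20787386 -0.00597977  0.97813736 -1.18504497]
 [ 0.          0.          0.          1.        ]]
side [[464.2475419    0.         262.77154085]
 [  0.         464.2475419  186.76318979]
 [  0.           0.           1.        ]] [[-0.99739487 -0.07155216 -0.00915234  0.57655999]
 [ 0.04309905 -0.69284546  0.71979695 -0.13449752]
 [-0.05784418  0.71752732  0.69412433 -1.36471909]
 [ 0.          0.          0.          1.        ]]
```

View pics/top0.png

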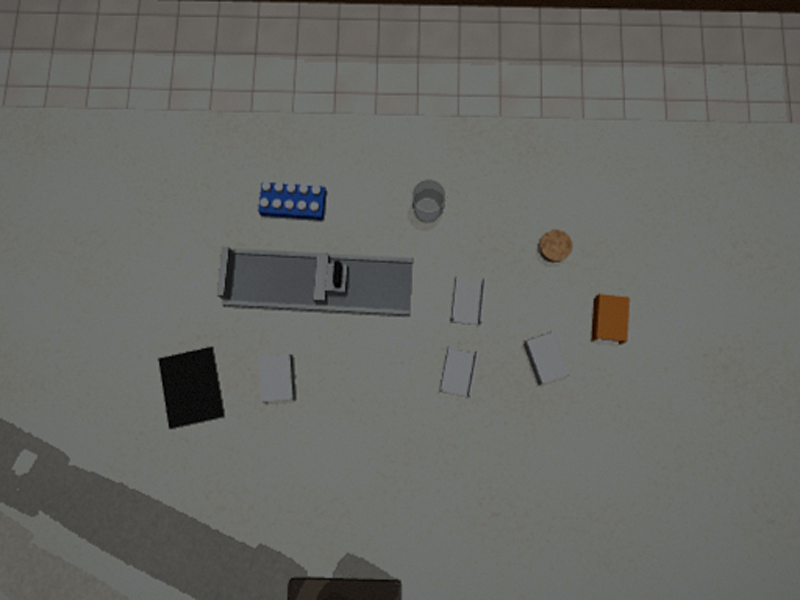

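View pics/side0.png

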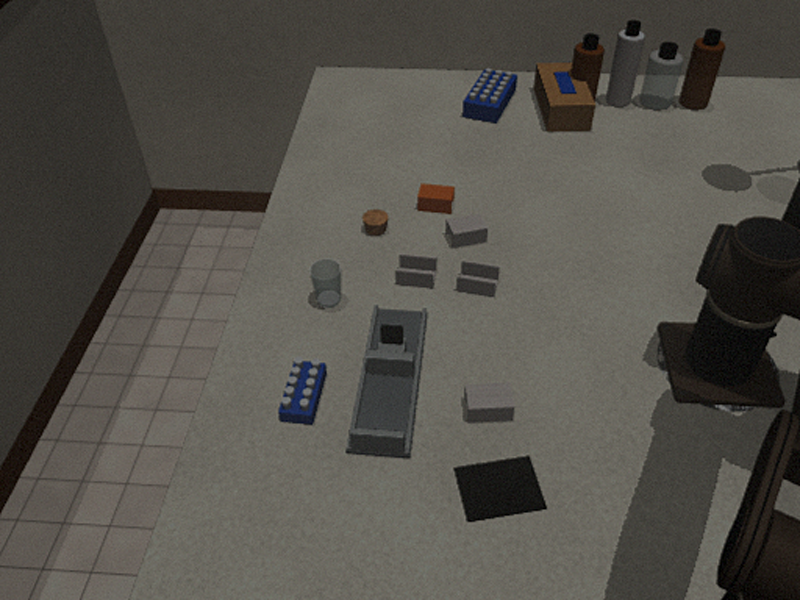

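```bash
cat > h.py <<'E'
import cv2,numpy as np
def cloud(r):
    K=np.array(r["K"]);T=np.array(r["world_to_cam"]);d=r["range_z"]
    v,u=np.mgrid[0:d.shape[0],0:d.shape[1]]
    x=(u-K[0,2])/K[0,0]*d;y=-(v-K[1,2])/K[1,1]*d
    P=np.stack([x,y,-d],-1)
    return (P-T[:3,3])@T[:3,:3]
def ray(r,u,v,z):
    K=np.array(r["K"]);T=np.array(r["world_to_cam"])
    R=T[:3,:3];c=-R.T@T[:3,3];d=R.T@np.array([(u-K[0,2])/K[0,0],-(v-K[1,2])/K[1,1],-1])
    return c+d*(z-c[2])/d[2]
def proj(r,p):
    K=np.array(r["K"]);T=np.array(r["world_to_cam"]);q=T[:3,:3]@p+T[:3,3]
    return K[0,0]*q[0]/-q[2]+K[0,2],K[1,1]*-q[1]/-q[2]+K[1,2]
E
python3 - <<'E'
from h import *
for n in("top","side"):
    r=np.load(n+"0.npz");P=cloud(r);d=r["range_z"]
    ok=(d>0)&(P[...,0]>.3)&(P[...,0]<1.0)&(abs(P[...,1])<.75)
    z=P[...,2]; print(n,"bench",np.median(z[ok]),np.std(z[ok&(abs(z)<.01)]), (d==0).mean())
    m=(ok&(z>.012)&(z<.2)).astype(np.uint8)
    N,l,s,c=cv2.connectedComponentsWithStats(m,connectivity=8)
    for i in range(1,N):
        if s[i,4]<40: continue
        q=P[l==i]; print(c[i].round(0),s[i,4],"min",q.min(0).round(3),"max",q.max(0).round(3),"zp",np.percentile(q[:,2],[10,50,90]).round(3))
    im=r["img"].astype(float); im=np.clip((im/255)**.6*300,0,255).astype(np.uint8)[:,:,::-1]
    a=(slice(130,290),slice(90,420)) if n=="top" else (slice(100,350),slice(150,400))
    o=im[a];f=min(800/o.shape[1],600/o.shape[0]);cv2.imwrite(f"pics/{n}_c.png",cv2.resize(o,None,fx=f,fy=f,interpolation=cv2.INTER_CUBIC))
E
```

```text
top bench -0.00020440192432619013 0.0028911670340100136 0.004069010416666667
[274. 127.] 400 min [ 0.725 -0.158  0.012] max [ 0.789 -0.096  0.09 ] zp [0.021 0.058 0.084]
[187. 128.] 883 min [0.73  0.065 0.012] max [0.795 0.188 0.053] zp [0.025 0.031 0.048]
[356. 157.] 337 min [ 0.655 -0.393  0.014] max [ 0.714 -0.335  0.041] zp [0.03  0.034 0.037]
[190. 176.] 1289 min [ 0.558 -0.099  0.012] max [0.67  0.244 0.1  ] zp [0.014 0.043 0.059]
[291. 190.] 55 min [ 0.543 -0.184  0.015] max [ 0.623 -0.173  0.045] zp [0.024 0.039 0.042]
[308. 193.] 65 min [ 0.538 -0.232  0.012] max [ 0.618 -0.223  0.046] zp [0.019 0.037 0.042]
[391. 203.] 622 min [ 0.508 -0.489  0.013] max [ 0.593 -0.428  0.047] zp [0.033 0.038 0.042]
[235. 198.] 151 min [ 0.553 -0.098  0.012] max [0.565 0.055 0.025] zp [0.013 0.016 0.019]
[350. 229.] 626 min [ 0.431 -0.383  0.012] max [ 0.524 -0.306  0.046] zp [0.034 0.039 0.042]
[285. 236.] 55 min [ 0.416 -0.172  0.012] max [ 0.493 -0.156  0.044] zp [0.026 0.039 0.042]
[303. 239.] 65 min [ 0.407 -0.221  0.014] max [ 0.484 -0.204  0.045] zp [0.023 0.038 0.042]
[177. 242.] 625
[... 452 characters left out ...]
0.237  0.012] max [ 0.621 -0.219  0.042] zp [0.015 0.028 0.039]
[208. 179.] 486 min [ 0.727 -0.163  0.012] max [ 0.79  -0.094  0.09 ] zp [0.026 0.061 0.082]
[307. 171.] 166 min [ 0.409 -0.226  0.012] max [ 0.487 -0.198  0.044] zp [0.017 0.028 0.039]
[265. 176.] 169 min [ 0.547 -0.187  0.012] max [ 0.623 -0.17   0.044] zp [0.015 0.027 0.039]
[304. 181.] 171 min [ 0.418 -0.174  0.012] max [ 0.496 -0.152  0.047] zp [0.016 0.029 0.039]
[247. 246.] 1662 min [ 0.555 -0.103  0.012] max [0.671 0.246 0.095] zp [0.014 0.037 0.06 ]
[193. 249.] 863 min [0.731 0.066 0.012] max [0.796 0.188 0.052] zp [0.023 0.031 0.047]
[313. 256.] 646 min [0.389 0.102 0.012] max [0.475 0.168 0.046] zp [0.022 0.038 0.041]
```

View pics/top_c.png

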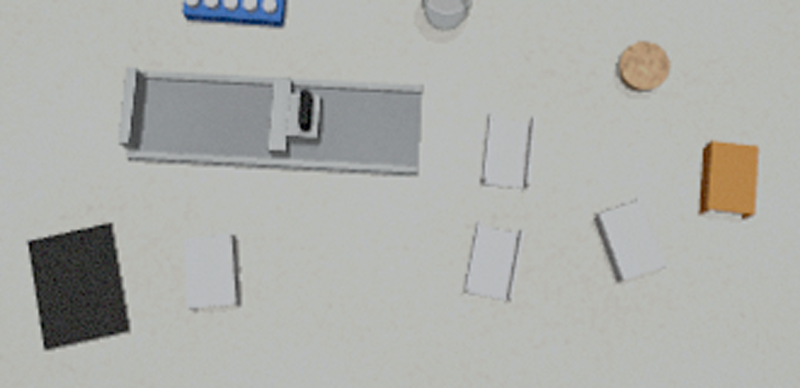

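View pics/side_c.png

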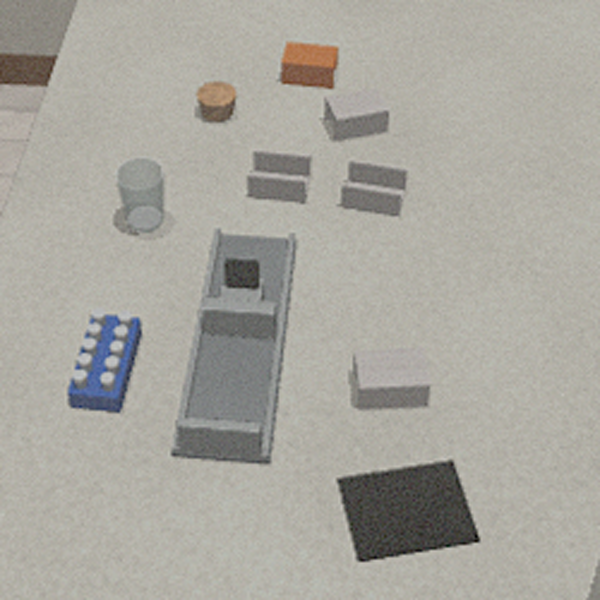

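The top view (800 px) shows two bare open-up channels at (467,300) and (458,372) and two bare open-down channels at (277,378) and (546,358). The orange block at (611,318) is the look-alike, and I'll leave it. The side view agrees: U-shapes at (416,271) and (478,278), closed tops at (467,231) and (488,402). So there are two troughs and one spare cap for the mat. Next I'll measure poses from both views.

```bash
cat >> h.py <<'E'
def rect(xy):
    """centre, (long,short), yaw of SHORT side direction folded near +y (deg)"""
    (c,s,a)=cv2.minAreaRect((xy*1000).astype(np.float32))
    b=cv2.boxPoints((c,s,a))/1000
    e1=b[1]-b[0];e2=b[2]-b[1]
    sh,lo=(e1,e2) if np.hypot(*e1)<np.hypot(*e2) else (e2,e1)
    if sh[1]<0: sh=-sh
    return np.array(c)/1000,np.hypot(*lo),np.hypot(*sh),np.degrees(np.arctan2(-sh[0],sh[1]))
def measure(r,boxes,lo=.03,hi=.05):
    P=cloud(r)
    out={}
    for k,(x0,x1,y0,y1) in boxes.items():
        m=(P[...,0]>x0)&(P[...,0]<x1)&(P[...,1]>y0)&(P[...,1]<y1)&(P[...,2]>lo)&(P[...,2]<hi)&(r["range_z"]>0)
        if m.sum()<20: out[k]=None;continue
        q=P[m]; c,l,s,a=rect(q[:,:2]); out[k]=(c.round(4),round(l,4),round(s,4),round(a,1),np.median(q[:,2]).round(4),int(m.sum()))
    return out
BOX=dict(A=(.5,.66,-.26,-.14),B=(.37,.53,-.26,-.12),C=(.35,.51,.06,.2),D=(.4,.56,-.42,-.28))
E
python3 - <<'E'
from h import *
from scipy.spatial.transform import Rotation as R
print(R.from_quat([ 0.11041421,  0.69856009, -0.1119906 ,  0.69805487]).as_matrix().round(3))
for n in("top","side"):
    r=np.load(n+"0.npz")
    for k,v in measure(r,BOX).items(): print(n,k,v)
    P=cloud(r)
    # mat by darkness; lug
    g=r["img"].max(2); m=(g<30)&(P[...,0]>.3)&(P[...,0]<.5)&(P[...,1]>.15)&(P[...,1]<.4)&(abs(P[...,2])<.02)
    print("mat",rect(P[m][:,:2]),np.median(P[m][:,2]),m.sum())
    m=(P[...,2]>.075)&(P[...,2]<.1)&(P[...,0]>.55)&(P[...,0]<.68)&(P[...,1]>-.1)&(P[...,1]<.25)
    print("lug",rect(P[m][:,:2]),np.median(P[m][:,2]),P[m].min(0),P[m].max(0),m.sum())
    base=(P[...,0]>.54)&(P[...,0]<.69)&(P[...,1]>-.12)&(P[...,1]<.26)
    m=base&(P[...,2]>.045)&(P[...,2]<.06)&(P[...,1]>.2)
    print("fencetop",rect(P[m][:,:2]),np.median(P[m][:,2]),P[m].min(0),P[m].max(0),m.sum())
    m=base&(P[...,2]>.045)&(P[...,2]<.06)&(P[...,1]<.15)
    print("jawtop",rect(P[m][:,:2]),np.median(P[m][:,2]),P[m].min(0),P[m].max(0),m.sum())
    for s in(0,1):
        m=base&(P[...,2]>.007)&(P[...,2]<.02)&(P[...,1]<.22)&((P[...,0]>.645) if s else (P[...,0]<.58))
        q=P[m]; m2=q[:,2]>.012;q=q[m2]; p=np.polyfit(q[:,1],q[:,0],1); print("rail",s,p,q[:,1].min(),q[:,1].max(),np.median(q[:,2]))
    m=base&(P[...,2]<.0085)&(P[...,2]>.0035)&(abs(P[...,0]-.615)<.03); print("floor z",np.median(P[m][:,2]))
E
```

```text
[[-0.001  0.311  0.951]
 [-0.002  0.951 -0.311]
 [-1.    -0.002 -0.   ]]
top A (array([ 0.5805, -0.2041]), np.float32(0.0801), np.float32(0.0544), np.float32(-5.4), np.float64(0.0392), 93)
top B (array([ 0.4503, -0.188 ]), np.float32(0.0789), np.float32(0.0542), np.float32(-10.4), np.float64(0.0389), 100)
top C (array([0.4301, 0.1337]), np.float32(0.08), np.float32(0.056), np.float32(7.7), np.float64(0.0395), 596)
top D (array([ 0.4769, -0.3446]), np.float32(0.0796), np.float32(0.0556), np.float32(20.0), np.float64(0.039), 591)
mat (array([0.41330698, 0.29189926]), np.float32(0.12678027), np.float32(0.0978948), np.float32(14.356304)) 0.002878220132129415 1565
lug (array([0.60964728, 0.02954141]), np.float32(0.040726077), np.float32(0.0123654455), np.float32(-2.4822578)) 0.09083294447153603 [0.58917116 0.02273529 0.07537316] [0.63011096 0.0358228  0.09971663] 79
fencetop (array([0.6155686 , 0.23530801]), np.float32(0.08878765), np.float32(0.013181992), np.float32(-1.8845756)) 0.056094278918615015 [0.57119135 0.22804277 0.04503141] [0.66006713 0.24316427 0.05995803] 150
jawtop (array([
[... 1149 characters left out ...]
15 0.02202907 0.07531712] [0.63130418 0.03876543 0.09519456] 96
fencetop (array([0.61710474, 0.23694676]), np.float32(0.088810086), np.float32(0.018001556), np.float32(-0.003414799)) 0.0558795256382472 [0.57269991 0.22794406 0.04508788] [0.66150934 0.24594687 0.05989112] 213
jawtop (array([0.61213904, 0.04630523]), np.float32(0.086463764), np.float32(0.058595438), np.float32(-2.1980264)) 0.051422649360387346 [0.56953879 0.01793876 0.04503713] [0.65587669 0.0767562  0.05964182] 318
rail 0 [0.02943769 0.56184974] -0.10054988588436066 0.21989883696227175 0.01548842058199891
rail 1 [0.03052085 0.65940489] -0.10279430361313652 0.21999019913895543 0.015032855534495468
floor z 0.0056574871463542006
```

```bash
cat >> h.py <<'E'
from scipy.spatial.transform import Rotation as R
YAW=-1.72; DIR=np.array([.0302,.9995]); ORG=np.array([.6120,.0850])
XD=np.array([.9995,-.0302])
def cas(x,y): return ORG+XD*x+DIR*y      # m, cassette -> world
def incas(p): d=np.array(p)[:2]-ORG; return np.array([d@XD,d@DIR])
def plan(pts):
    """pts: list of (x,y,z,yawdeg)"""
    from plant import ctrl
    s=ctrl.get_state();R0=R.from_quat(s["tcp_rot"])
    print("t",round(s["time"],2),"pos",s["eef_pos"].round(4),"F",s["contact_force"].round(1),"open",round(s["opening"],3),"q6",s["qpos"][5].round(2))
    for x,y,z,yw in pts:
        a=np.radians(yw);c,sn=np.cos(a),np.sin(a)
        Rt=R.from_matrix(np.array([[0,-sn,c],[0,c,sn],[-1,0,0]]))
        print("travel",R0.inv().apply(np.array([x,y,z])-s["eef_pos"]).round(4),"dr",(R0.inv()*Rt).as_rotvec().round(4))
E
python3 - <<'E'
from h import *
l=cas(0,-.055);print(l)
plan([(*l,.16,YAW),(*l,.059,YAW)])
E
```

```text
[0.610339  0.0300275]
t 0.1 pos [0.2093 0.6411 0.23  ] F [-0.7 -0.1 -0.6] open 1.003 q6 -0.15
travel [ 0.0708 -0.4561  0.571 ] dr [-0.2858 -0.0006  0.0021]
travel [ 0.1718 -0.4559  0.571 ] dr [-0.2858 -0.0006  0.0021]
```

{"op": "play_rows", "data": {"claw": [0,0,0,0,0,0,0,0,0,0,0,0,0,0,0,0,0,0,0,0], "travel": [[0.071,-0.456,0.571],[0.071,-0.456,0.571],[0.071,-0.456,0.571],[0.071,-0.456,0.571],[0.071,-0.456,0.571],[0.071,-0.456,0.571],[0.071,-0.456,0.571],[0.071,-0.456,0.571],[0.071,-0.456,0.571],[0.071,-0.456,0.571],[0.071,-0.456,0.571],[0.071,-0.456,0.571],[0.071,-0.456,0.571],[0.071,-0.456,0.571],[0.071,-0.456,0.571],[0.071,-0.456,0.571],[0.071,-0.456,0.571],[0.071,-0.456,0.571],[0.071,-0.456,0.571],[0.071,-0.456,0.571]], "dr": [[-0.286,0,0.002],[-0.286,0,0.002],[-0.286,0,0.002],[-0.286,0,0.002],[-0.286,0,0.002],[-0.286,0,0.002],[-0.286,0,0.002],[-0.286,0,0.002],[-0.286,0,0.002],[-0.286,0,0.002],[-0.286,0,0.002],[-0.286,0,0.002],[-0.286,0,0.002],[-0.286,0,0.002],[-0.286,0,0.002],[-0.286,0,0.002],[-0.286,0,0.002],[-0.286,0,0.002],[-0.286,0,0.002],[-0.286,0,0.002]], "force": 40}}

```text
time: 2.1
eef_pos: [0.6099, 0.0314, 0.1601]
tcp_rot: [0.01, 0.707, -0.01, 0.707]
contact_force: [0.6, 0.2, -0.1]
opening: 1.001
```

```bash
python3 - <<'E'
from h import *
l=cas(0,-.055)
plan([(*l,.16,YAW),(*l,.059,YAW)])
E
```

```text
t 2.1 pos [0.6099 0.0314 0.1601] F [ 0.6  0.2 -0.1] open 1.001 q6 -1.66
travel [ 0.0001 -0.0014  0.0004] dr [ 0.002  -0.0005 -0.0001]
travel [ 0.1011 -0.0014  0.0005] dr [ 0.002  -0.0005 -0.0001]
```

{"op": "play_rows", "data": {"claw": [0,0,0,0,0,120,230,230,230,230,230,230,230,230,230], "travel": [[0.03,-0.001,0],[0.06,-0.001,0],[0.09,-0.001,0],[0.1,-0.001,0],[0.101,-0.001,0],[0.101,-0.001,0],[0.101,-0.001,0],[0.101,-0.001,0],[0.101,-0.001,0],[0.101,-0.001,0],[0.101,-0.001,0],[0.101,-0.001,0],[0.101,-0.001,0],[0.101,-0.001,0],[0.101,-0.001,0]], "dr": [[0,0,0],[0,0,0],[0,0,0],[0,0,0],[0,0,0],[0,0,0],[0,0,0],[0,0,0],[0,0,0],[0,0,0],[0,0,0],[0,0,0],[0,0,0],[0,0,0],[0,0,0]]}}

```text
time: 3.6
eef_pos: [0.6103, 0.0301, 0.0599]
tcp_rot: [0.01, 0.707, -0.01, 0.707]
contact_force: [-2.3, -1.3, 5.8]
opening: 0.133
```

```bash
python3 - <<'E'
from h import *
from plant import ctrl
s=ctrl.get_state();print(incas(s["eef_pos"]),s["contact_force"],s["wrist_torque"])
plan([(*cas(0,-.155),.059,YAW),(*cas(0,-.166),.059,YAW)])
E
```

```text
[-2.52027266e-05 -5.48959263e-02] [-2.28140529 -1.30133672  5.75425321] [-0.19510253  0.25577866 -0.15256443]
t 3.6 pos [0.6103 0.0301 0.0599] F [-2.3 -1.3  5.8] open 0.133 q6 -1.66
travel [ 0.0009 -0.1001 -0.0002] dr [0.0017 0.0003 0.0003]
travel [ 0.0009 -0.1111 -0.0002] dr [0.0017 0.0003 0.0003]
```

{"op": "play_rows", "data": {"claw": [230,230,230,230,230,230,230,230,230,230,230,230,230], "travel": [[0,-0.006,0],[0,-0.015,0],[0,-0.025,0],[0,-0.035,0],[0,-0.045,0],[0,-0.055,0],[0,-0.065,0],[0,-0.075,0],[0,-0.085,0],[0,-0.094,0],[0,-0.1,0],[0,-0.104,0],[0,-0.106,0]], "dr": [[0,0,0],[0,0,0],[0,0,0],[0,0,0],[0,0,0],[0,0,0],[0,0,0],[0,0,0],[0,0,0],[0,0,0],[0,0,0],[0,0,0],[0,0,0]]}}

```text
time: 4.9
eef_pos: [0.607, -0.0763, 0.0599]
tcp_rot: [0.01, 0.707, -0.01, 0.707]
contact_force: [-4.3, 2.1, 5.3]
opening: 0.135
```

{"op": "play_rows", "data": {"claw": [230,230,230,230,230], "travel": [[0,-0.002,0],[0,-0.004,0],[0,-0.005,0],[0,-0.006,0],[0,-0.006,0]], "dr": [[0,0,0],[0,0,0],[0,0,0],[0,0,0],[0,0,0]]}}

```text
time: 5.4
eef_pos: [0.6068, -0.0824, 0.0599]
tcp_rot: [0.01, 0.707, -0.01, 0.707]
contact_force: [-2.4, 2.1, 5.9]
opening: 0.129
```

{"op": "play_rows", "data": {"claw": [230,230,230,230], "travel": [[0,-0.001,0],[0,-0.002,0],[0,-0.003,0],[0,-0.003,0]], "dr": [[0,0,0],[0,0,0],[0,0,0],[0,0,0]]}}

```text
time: 5.8
eef_pos: [0.6068, -0.0831, 0.0599]
tcp_rot: [0.011, 0.707, -0.009, 0.707]
contact_force: [-2.0, 10.2, 5.4]
opening: 0.135
```

{"op": "play_rows", "data": {"claw": [230,150,80,0,0,0,0,0,0], "travel": [[0,0.003,0],[0,0.003,0],[0,0.003,0],[0,0.003,0],[0,0.003,0],[-0.05,0.003,0],[-0.1,0.003,0],[-0.12,0.003,0],[-0.12,0.003,0]], "dr": [[0,0,0],[0,0,0],[0,0,0],[0,0,0],[0,0,0],[0,0,0],[0,0,0],[0,0,0],[0,0,0]]}}

```text
time: 6.7
eef_pos: [0.6098, -0.0815, 0.1853]
tcp_rot: [0.01, 0.704, -0.01, 0.71]
contact_force: [0.9, 0.0, 0.8]
opening: 1.002
```

```bash
cat > look.py <<'E'
from h import *
import sys
from plant import vision
def look(tag,boxes=BOX):
    for n in("top","side"):
        r=vision.read_camera(n);np.savez(f"{n}_{tag}.npz",**r)
        for k,v in measure(r,boxes).items(): print(n,k,v)
        im=r["img"].astype(float); im=np.clip((im/255)**.6*300,0,255).astype(np.uint8)[:,:,::-1]
        a=(slice(110,310),slice(90,420)) if n=="top" else (slice(100,350),slice(150,400))
        o=im[a];f=min(800/o.shape[1],600/o.shape[0]);cv2.imwrite(f"pics/{n}_{tag}.png",cv2.resize(o,None,fx=f,fy=f,interpolation=cv2.INTER_CUBIC))
E
python3 - <<'E'
from look import *
look("1")
plan([(.582,-.2035,.13,-5),(.582,-.2035,.006,-5)])
E
```

```text
top A (array([ 0.5799, -0.204 ]), np.float32(0.0797), np.float32(0.0543), np.float32(-5.3), np.float64(0.0384), 94)
top B (array([ 0.4508, -0.1881]), np.float32(0.0789), np.float32(0.0542), np.float32(-10.4), np.float64(0.0392), 99)
top C (array([0.4487, 0.1572]), np.float32(0.0579), np.float32(0.026), np.float32(-22.9), np.float64(0.0396), 113)
top D (array([ 0.4769, -0.3442]), np.float32(0.0797), np.float32(0.055), np.float32(19.5), np.float64(0.0389), 583)
side A (array([ 0.5823, -0.2043]), np.float32(0.0764), np.float32(0.0639), np.float32(-6.0), np.float64(0.0365), 137)
side B (array([ 0.4531, -0.1874]), np.float32(0.0791), np.float32(0.0614), np.float32(-9.8), np.float64(0.0364), 150)
side C (array([0.4321, 0.1325]), np.float32(0.0805), np.float32(0.0599), np.float32(6.5), np.float64(0.0392), 525)
side D (array([ 0.4793, -0.3433]), np.float32(0.0822), np.float32(0.063), np.float32(15.9), np.float64(0.0383), 274)
t 6.8 pos [ 0.6067 -0.0806  0.1795] F [-0.8 -0.3 -0.9] open 0.998 q6 -1.84
travel [ 0.0491 -0.1238 -0.0211] dr [ 0.0585 -0.0009 -0.0032]
travel [ 0.1731 -0.1242 -0.021 ] dr [ 0.0585 -0.0009 -0.0032]
```

View pics/side_1.png

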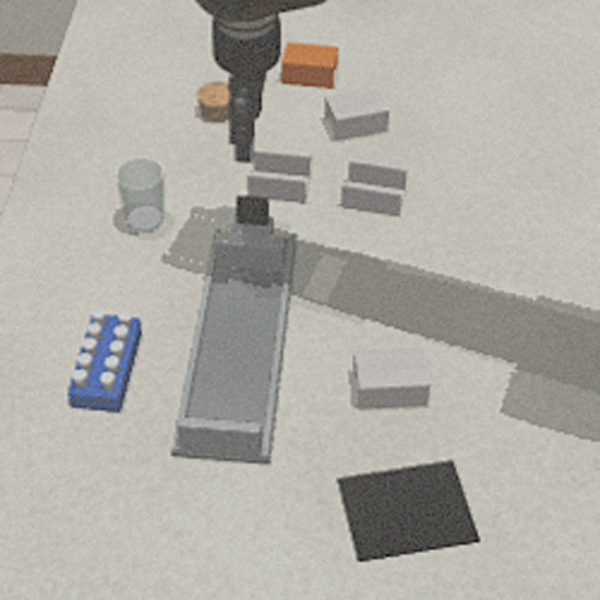

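The jaw now stands at its rear end (lug at (252,210) in the crop), and nothing else has moved. Next is trough A.

{"op": "play_rows", "data": {"claw": [0,0,0,0,0,0,0,0,0,0,0,0,120,160,160,160,160,160,160], "travel": [[0.01,-0.045,-0.007],[0.03,-0.09,-0.014],[0.049,-0.124,-0.021],[0.049,-0.124,-0.021],[0.049,-0.124,-0.021],[0.049,-0.124,-0.021],[0.08,-0.124,-0.021],[0.12,-0.124,-0.021],[0.15,-0.124,-0.021],[0.165,-0.124,-0.021],[0.173,-0.124,-0.021],[0.173,-0.124,-0.021],[0.173,-0.124,-0.021],[0.173,-0.124,-0.021],[0.173,-0.124,-0.021],[0.173,-0.124,-0.021],[0.173,-0.124,-0.021],[0.173,-0.124,-0.021],[0.173,-0.124,-0.021]], "dr": [[0.06,0,-0.003],[0.06,0,-0.003],[0.06,0,-0.003],[0.06,0,-0.003],[0.06,0,-0.003],[0.06,0,-0.003],[0.06,0,-0.003],[0.06,0,-0.003],[0.06,0,-0.003],[0.06,0,-0.003],[0.06,0,-0.003],[0.06,0,-0.003],[0.06,0,-0.003],[0.06,0,-0.003],[0.06,0,-0.003],[0.06,0,-0.003],[0.06,0,-0.003],[0.06,0,-0.003],[0.06,0,-0.003]], "force": 30}}

```text
time: 8.7
eef_pos: [0.5835, -0.2041, 0.0082]
tcp_rot: [0.031, 0.706, -0.032, 0.707]
contact_force: [-0.0, 0.7, 6.0]
opening: 0.629
```

```bash
python3 - <<'E'
from h import *
p=cas(0,.087)
plan([(.582,-.2035,.13,-5),(*p,.13,YAW),(*p,.014,YAW)])
E
```

```text
t 8.7 pos [ 0.5835 -0.2041  0.0082] F [-0.   0.7  6. ] open 0.629 q6 -1.98
travel [-0.1218  0.0003 -0.0012] dr [-0.0015  0.0024  0.0012]
travel [-0.1223  0.3772 -0.002 ] dr [-0.0587  0.0024  0.0013]
travel [-0.0063  0.3773 -0.0023] dr [-0.0587  0.0024  0.0013]
```

{"op": "play_rows", "data": {"claw": [160,160,160,160,160,160,160,160,160,160,160,160,160,160,160,160,160,160,160,160], "travel": [[-0.03,0,0],[-0.07,0,0],[-0.11,0,0],[-0.14,0,0],[-0.14,0,0],[-0.14,0.03,0],[-0.14,0.07,0],[-0.14,0.11,0],[-0.14,0.15,0],[-0.14,0.19,0],[-0.14,0.23,-0.001],[-0.14,0.27,-0.001],[-0.14,0.31,-0.002],[-0.14,0.345,-0.002],[-0.14,0.37,-0.002],[-0.14,0.377,-0.002],[-0.12,0.377,-0.002],[-0.09,0.377,-0.002],[-0.06,0.377,-0.002],[-0.06,0.377,-0.002]], "dr": [[0,0,0],[0,0,0],[0,0,0],[0,0,0],[0,0,0],[0,0,0],[-0.01,0.002,0],[-0.02,0.002,0],[-0.03,0.002,0],[-0.04,0.002,0],[-0.05,0.002,0],[-0.059,0.002,0],[-0.059,0.002,0],[-0.059,0.002,0],[-0.059,0.002,0],[-0.059,0.002,0],[-0.059,0.002,0],[-0.059,0.002,0],[-0.059,0.002,0],[-0.059,0.002,0]]}}

```text
time: 10.7
eef_pos: [0.6099, 0.1702, 0.061]
tcp_rot: [0.01, 0.711, -0.012, 0.703]
contact_force: [-1.0, -1.3, -1.7]
opening: 0.624
```

```bash
python3 - <<'E'
from look import *
look("2",dict(held=(.5,.7,.1,.25),B=BOX["B"],C=BOX["C"],D=BOX["D"]))
p=cas(0,.087)
plan([(*p,.0145,YAW)])
E
```

```text
top held None
top B (array([ 0.4505, -0.1881]), np.float32(0.079), np.float32(0.0543), np.float32(-10.5), np.float64(0.0385), 98)
top C (array([0.4301, 0.1331]), np.float32(0.0801), np.float32(0.0543), np.float32(6.9), np.float64(0.0396), 598)
top D (array([ 0.4772, -0.3446]), np.float32(0.0801), np.float32(0.0561), np.float32(19.3), np.float64(0.0392), 587)
side held (array([0.6172, 0.2417]), np.float32(0.0889), np.float32(0.0082), np.float32(0.2), np.float64(0.0401), 147)
side B (array([ 0.4451, -0.1624]), np.float32(0.055), np.float32(0.0117), np.float32(-9.9), np.float64(0.035), 47)
side C (array([0.4317, 0.1333]), np.float32(0.0814), np.float32(0.0592), np.float32(7.7), np.float64(0.039), 522)
side D None
t 10.8 pos [0.6139 0.1708 0.0666] F [-0.   0.3 -0.4] open 0.625 q6 -1.43
travel [0.0521 0.0012 0.0008] dr [-0.0005 -0.0025  0.0019]
```

View pics/side_2.png

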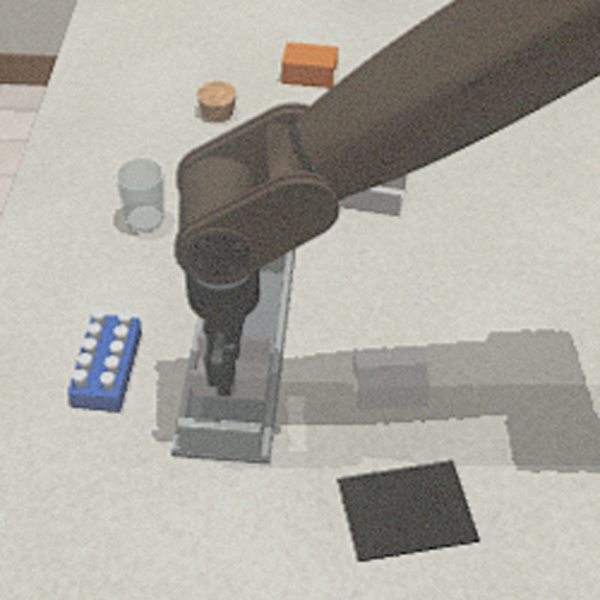

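{"op": "play_rows", "data": {"claw": [160,160,160,160,160,160,160,65,65,65,65,65,65,65,65,65], "travel": [[0.02,0.001,0],[0.035,0.001,0],[0.045,0.001,0],[0.05,0.001,0],[0.052,0.001,0],[0.052,0.001,0],[0.052,0.001,0],[0.052,0.001,0],[0.052,0.001,0],[0.052,0.001,0],[0.052,0.001,0],[0.03,0.001,0],[0,0.001,0],[-0.04,0.001,0],[-0.08,0.001,0],[-0.08,0.001,0]], "dr": [[0,0,0],[0,0,0],[0,0,0],[0,0,0],[0,0,0],[0,0,0],[0,0,0],[0,0,0],[0,0,0],[0,0,0],[0,0,0],[0,0,0],[0,0,0],[0,0,0],[0,0,0],[0,0,0]]}}

```text
time: 12.4
eef_pos: [0.6186, 0.1726, 0.1548]
tcp_rot: [0.011, 0.703, -0.011, 0.711]
contact_force: [0.5, -0.6, -0.1]
opening: 0.748
```

```bash
python3 - <<'E'
from h import *
plan([(.4515,-.188,.13,-10.2),(.4515,-.188,.007,-10.2)])
E
```

```text
t 12.4 pos [0.6186 0.1726 0.1548] F [ 0.5 -0.6 -0.1] open 0.748 q6 -1.42
travel [ 0.0229 -0.3655 -0.1563] dr [ 0.1476  0.0113 -0.001 ]
travel [ 0.1459 -0.3655 -0.1577] dr [ 0.1476  0.0113 -0.001 ]
```

{"op": "play_rows", "data": {"claw": [0,0,0,0,0,0,0,0,0,0,0,0], "travel": [[0.023,-0.045,-0.02],[0.023,-0.09,-0.04],[0.023,-0.135,-0.06],[0.023,-0.18,-0.08],[0.023,-0.225,-0.1],[0.023,-0.27,-0.12],[0.023,-0.315,-0.14],[0.023,-0.355,-0.152],[0.023,-0.3655,-0.1563],[0.023,-0.3655,-0.1563],[0.023,-0.3655,-0.1563],[0.023,-0.3655,-0.1563]], "dr": [[0.148,0.011,0],[0.148,0.011,0],[0.148,0.011,0],[0.148,0.011,0],[0.148,0.011,0],[0.148,0.011,0],[0.148,0.011,0],[0.148,0.011,0],[0.148,0.011,0],[0.148,0.011,0],[0.148,0.011,0],[0.148,0.011,0]]}}

```text
time: 13.6
eef_pos: [0.4519, -0.1866, 0.1297]
tcp_rot: [0.063, 0.704, -0.062, 0.704]
contact_force: [0.3, 0.4, -0.4]
opening: 0.999
```

```bash
python3 - <<'E'
from look import *
look("3",dict(A=(.5,.7,.1,.222),B=BOX["B"],C=BOX["C"],D=BOX["D"]))
plan([(.4515,-.188,.007,-10.2)])
E
```

```text
top A (array([0.6117, 0.1729]), np.float32(0.0803), np.float32(0.0559), np.float32(-2.0), np.float64(0.0435), 147)
top B None
top C (array([0.4301, 0.1335]), np.float32(0.0803), np.float32(0.055), np.float32(7.2), np.float64(0.0399), 597)
top D (array([ 0.4769, -0.3446]), np.float32(0.0795), np.float32(0.0551), np.float32(19.5), np.float64(0.039), 574)
side A (array([0.614 , 0.1733]), np.float32(0.0781), np.float32(0.0593), np.float32(-1.7), np.float64(0.0397), 272)
side B (array([ 0.453 , -0.1884]), np.float32(0.0818), np.float32(0.0652), np.float32(-7.4), np.float64(0.0363), 147)
side C (array([0.4318, 0.1335]), np.float32(0.0804), np.float32(0.0606), np.float32(7.1), np.float64(0.039), 535)
side D (array([ 0.4818, -0.3459]), np.float32(0.0792), np.float32(0.0595), np.float32(23.6), np.float64(0.0386), 168)
t 13.7 pos [ 0.452  -0.1866  0.1298] F [ 0.2 -0.2 -0.3] open 0.995 q6 -2.0
travel [ 0.1228 -0.0016 -0.0002] dr [ 0.0019  0.     -0.0014]
```

View pics/side_3.png

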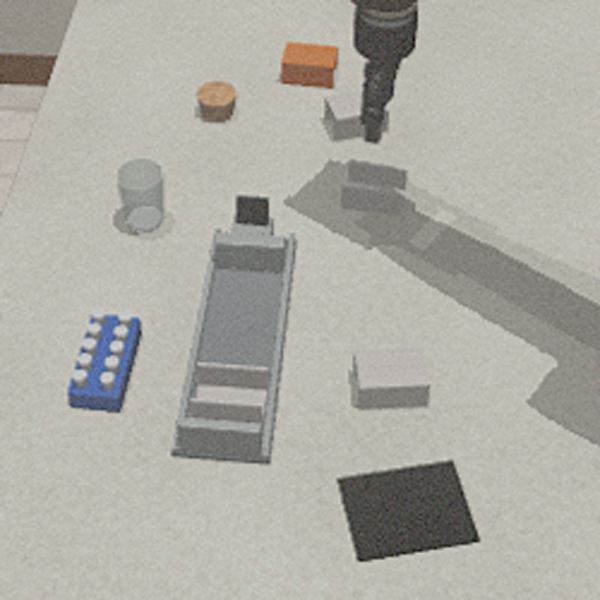

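View pics/top_3.png

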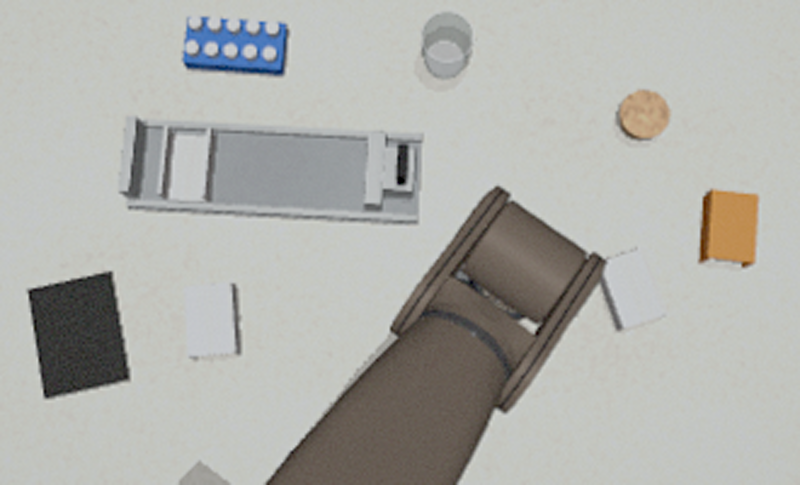

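Trough A stands flat on the floor near the fence, at (188,164) in the top crop. B is still in place, so I'll grasp it.

{"op": "play_rows", "data": {"claw": [0,0,0,0,0,0,120,160,160,160,160,160,160], "travel": [[0.04,-0.001,0],[0.08,-0.001,0],[0.105,-0.001,0],[0.118,-0.001,0],[0.123,-0.001,0],[0.123,-0.001,0],[0.123,-0.001,0],[0.123,-0.001,0],[0.123,-0.001,0],[0.123,-0.001,0],[0.123,-0.001,0],[0.123,-0.001,0],[0.123,-0.001,0]], "dr": [[0,0,0],[0,0,0],[0,0,0],[0,0,0],[0,0,0],[0,0,0],[0,0,0],[0,0,0],[0,0,0],[0,0,0],[0,0,0],[0,0,0],[0,0,0]], "force": 30}}

```text
time: 15.0
eef_pos: [0.453, -0.1883, 0.0084]
tcp_rot: [0.062, 0.703, -0.062, 0.705]
contact_force: [-0.5, 0.9, 6.5]
opening: 0.628
```

```bash
python3 - <<'E'
from h import *
p=cas(0,.009)
plan([(.452,-.188,.15,-10.2),(*p,.15,YAW),(*p,.014,YAW)])
E
```

```text
t 15.0 pos [ 0.453  -0.1883  0.0084] F [-0.5  0.9  6.5] open 0.628 q6 -2.0
travel [-1.416e-01  1.000e-04 -7.000e-04] dr [ 0.0021  0.0028 -0.    ]
travel [-0.1413  0.3058  0.1077] dr [-0.1459  0.0028  0.0002]
travel [-0.0053  0.3058  0.1074] dr [-0.1459  0.0028  0.0002]
```

{"op": "play_rows", "data": {"claw": [160,160,160,160,160,160,160,160,160,160,160,160,160,160,160,160,160,160], "travel": [[-0.03,0,0],[-0.07,0,0],[-0.11,0,0],[-0.141,0,0],[-0.141,0,0],[-0.141,0.04,0.014],[-0.141,0.08,0.028],[-0.141,0.12,0.042],[-0.141,0.16,0.056],[-0.141,0.2,0.07],[-0.141,0.24,0.085],[-0.141,0.28,0.099],[-0.141,0.3,0.106],[-0.141,0.306,0.107],[-0.141,0.306,0.107],[-0.12,0.306,0.107],[-0.08,0.306,0.107],[-0.08,0.306,0.107]], "dr": [[0,0,0],[0,0,0],[0,0,0],[0,0,0],[0,0,0],[-0.02,0,0],[-0.04,0,0],[-0.06,0,0],[-0.08,0,0],[-0.1,0,0],[-0.12,0,0],[-0.146,0.002,0],[-0.146,0.002,0],[-0.146,0.002,0],[-0.146,0.002,0],[-0.146,0.002,0],[-0.146,0.002,0],[-0.146,0.002,0]]}}

```text
time: 16.8
eef_pos: [0.606, 0.0928, 0.0819]
tcp_rot: [0.011, 0.712, -0.011, 0.702]
contact_force: [-0.4, 0.1, -2.6]
opening: 0.629
```

```bash
python3 - <<'E'
from look import *
from plant import vision
r=vision.read_camera("side"); im=np.clip((r["img"]/255.)**.6*300,0,255).astype(np.uint8)[180:310,200:340,::-1]
cv2.imwrite("pics/side_4.png",cv2.resize(im,None,fx=4,fy=4,interpolation=cv2.INTER_CUBIC))
p=cas(0,.009)
plan([(*p,.0145,YAW)])
E
```

```text
t 16.85 pos [0.608  0.093  0.0848] F [ 0.5  0.2 -0.8] open 0.626 q6 -1.55
travel [0.0703 0.0012 0.0048] dr [-0.0016 -0.0087  0.0007]
```

View pics/side_4.png

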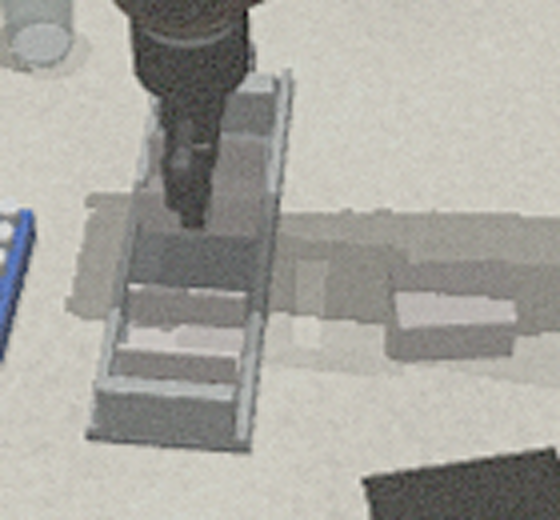

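{"op": "play_rows", "data": {"claw": [160,160,160,160,160,160,160,160,68,68,68,68,68,68,68,68,68], "travel": [[0.02,0.001,0.002],[0.04,0.001,0.003],[0.055,0.001,0.003],[0.064,0.001,0.003],[0.068,0.001,0.003],[0.07,0.001,0.003],[0.07,0.001,0.003],[0.07,0.001,0.003],[0.07,0.001,0.003],[0.07,0.001,0.003],[0.07,0.001,0.003],[0.07,0.001,0.003],[0.05,0.001,0.003],[0.02,0.001,0.003],[-0.02,0.001,0.003],[-0.06,0.001,0.003],[-0.06,0.001,0.003]], "dr": [[0,0,0],[0,0,0],[0,0,0],[0,0,0],[0,0,0],[0,0,0],[0,0,0],[0,0,0],[0,0,0],[0,0,0],[0,0,0],[0,0,0],[0,0,0],[0,0,0],[0,0,0],[0,0,0],[0,0,0]]}}

```text
time: 18.55
eef_pos: [0.6161, 0.0939, 0.1528]
tcp_rot: [0.011, 0.705, -0.011, 0.709]
contact_force: [0.5, -1.7, 0.8]
opening: 0.731
```

```bash
python3 - <<'E'
from h import *
plan([(.4785,-.344,.14,19.5),(.4785,-.344,.007,19.5)])
E
```

```text
t 18.55 pos [0.6161 0.0939 0.1528] F [ 0.5 -1.7  0.8] open 0.731 q6 -1.55
travel [ 0.0123 -0.442  -0.1238] dr [-0.3718  0.0052  0.0013]
travel [ 0.1453 -0.442  -0.1245] dr [-0.3718  0.0052  0.0013]
```

{"op": "play_rows", "data": {"claw": [0,0,0,0,0,0,0,0,0,0,0,0,0,0,0], "travel": [[0.012,-0.04,-0.011],[0.012,-0.08,-0.022],[0.012,-0.12,-0.034],[0.012,-0.16,-0.045],[0.012,-0.2,-0.056],[0.012,-0.24,-0.067],[0.012,-0.28,-0.078],[0.012,-0.32,-0.09],[0.012,-0.36,-0.101],[0.012,-0.4,-0.112],[0.012,-0.43,-0.12],[0.012,-0.442,-0.124],[0.012,-0.442,-0.124],[0.012,-0.442,-0.124],[0.012,-0.442,-0.124]], "dr": [[-0.03,0,0],[-0.06,0,0],[-0.1,0,0],[-0.13,0,0],[-0.16,0,0],[-0.2,0,0],[-0.24,0,0],[-0.27,0,0],[-0.3,0,0],[-0.34,0.005,0],[-0.372,0.005,0],[-0.372,0.005,0],[-0.372,0.005,0],[-0.372,0.005,0],[-0.372,0.005,0]]}}

```text
time: 20.05
eef_pos: [0.4787, -0.3423, 0.14]
tcp_rot: [-0.12, 0.697, 0.12, 0.697]
contact_force: [-0.8, 0.6, 0.2]
opening: 1.001
```

```bash
python3 - <<'E'
from look import *
look("5",dict(A=(.5,.7,.135,.222),B=(.5,.7,.05,.135),C=BOX["C"],D=BOX["D"]))
plan([(.4785,-.344,.007,19.5)])
E
```

```text
top A (array([0.6115, 0.1728]), np.float32(0.0796), np.float32(0.0558), np.float32(-1.8), np.float64(0.0436), 145)
top B (array([0.6084, 0.0947]), np.float32(0.0791), np.float32(0.055), np.float32(-2.2), np.float64(0.0444), 134)
top C (array([0.4302, 0.1336]), np.float32(0.0803), np.float32(0.0553), np.float32(7.3), np.float64(0.0397), 597)
top D None
side A (array([0.6141, 0.1732]), np.float32(0.0782), np.float32(0.0593), np.float32(-1.6), np.float64(0.0404), 277)
side B (array([0.6117, 0.0953]), np.float32(0.0784), np.float32(0.0603), np.float32(-2.4), np.float64(0.0397), 251)
side C (array([0.4319, 0.1328]), np.float32(0.0803), np.float32(0.0607), np.float32(7.5), np.float64(0.039), 535)
side D (array([ 0.4788, -0.3425]), np.float32(0.0822), np.float32(0.0622), np.float32(18.9), np.float64(0.0385), 276)
t 20.15 pos [ 0.4788 -0.3425  0.1402] F [0.  0.2 0.7] open 1.002 q6 -2.71
travel [ 0.1332 -0.0011 -0.0008] dr [0.002 0.    0.001]
```

View pics/side_5.png

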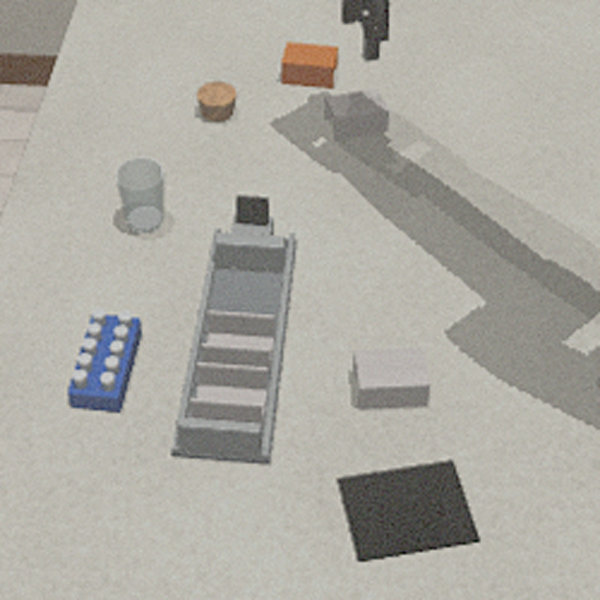

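Both troughs stand in the cassette with a gap of about 24 mm, and cap D (bare, not the orange block) is unmoved. Grasping D.

{"op": "play_rows", "data": {"claw": [0,0,0,0,0,0,120,160,160,160,160,160,160], "travel": [[0.04,-0.001,-0.001],[0.08,-0.001,-0.001],[0.11,-0.001,-0.001],[0.125,-0.001,-0.001],[0.13,-0.001,-0.001],[0.13,-0.001,-0.001],[0.13,-0.001,-0.001],[0.13,-0.001,-0.001],[0.13,-0.001,-0.001],[0.13,-0.001,-0.001],[0.13,-0.001,-0.001],[0.13,-0.001,-0.001],[0.13,-0.001,-0.001]], "dr": [[0,0,0],[0,0,0],[0,0,0],[0,0,0],[0,0,0],[0,0,0],[0,0,0],[0,0,0],[0,0,0],[0,0,0],[0,0,0],[0,0,0],[0,0,0]], "force": 30}}

```text
time: 21.45
eef_pos: [0.4794, -0.3451, 0.0122]
tcp_rot: [-0.122, 0.696, 0.119, 0.698]
contact_force: [0.1, 0.1, 6.9]
opening: 0.626
```

```bash
python3 - <<'E'
from h import *
plan([(.4785,-.344,.16,19.5),(.6115,.134,.16,YAW),(.6115,.134,.02,YAW)])
E
```

```text
t 21.45 pos [ 0.4794 -0.3451  0.0122] F [0.1 0.1 6.9] open 0.626 q6 -2.71
travel [-0.1478  0.0007 -0.0002] dr [0.0019 0.0015 0.0041]
travel [-0.149   0.4064  0.2855] dr [0.3723 0.0022 0.0038]
travel [-0.009   0.407   0.2853] dr [0.3723 0.0022 0.0038]
```

{"op": "play_rows", "data": {"claw": [160,160,160,160,160,160,160,160,160,160,160,160,160,160,160,160,160,160,160,160], "travel": [[-0.03,0,0],[-0.07,0,0],[-0.11,0,0],[-0.148,0,0],[-0.148,0.01,0.007],[-0.148,0.045,0.032],[-0.148,0.08,0.056],[-0.148,0.115,0.081],[-0.148,0.15,0.105],[-0.148,0.185,0.13],[-0.148,0.22,0.155],[-0.148,0.255,0.179],[-0.148,0.29,0.204],[-0.148,0.325,0.228],[-0.148,0.36,0.253],[-0.148,0.39,0.274],[-0.148,0.4065,0.2855],[-0.12,0.4065,0.2855],[-0.08,0.4065,0.2855],[-0.08,0.4065,0.2855]], "dr": [[0,0,0],[0,0,0],[0,0,0],[0,0,0],[0.02,0,0],[0.05,0,0],[0.08,0,0],[0.12,0,0],[0.15,0,0],[0.18,0,0],[0.22,0,0],[0.25,0,0],[0.28,0,0],[0.31,0,0],[0.34,0,0],[0.372,0.002,0.004],[0.372,0.002,0.004],[0.372,0.002,0.004],[0.372,0.002,0.004],[0.372,0.002,0.004]]}}

```text
time: 23.45
eef_pos: [0.6061, 0.1339, 0.0838]
tcp_rot: [0.01, 0.712, -0.011, 0.702]
contact_force: [-1.4, 0.6, -2.8]
opening: 0.624
```

```bash
python3 - <<'E'
from look import *
from plant import vision
r=vision.read_camera("side"); im=np.clip((r["img"]/255.)**.6*300,0,255).astype(np.uint8)[170:310,190:350,::-1]
cv2.imwrite("pics/side_6.png",cv2.resize(im,None,fx=4,fy=4,interpolation=cv2.INTER_CUBIC))
np.savez("side_6.npz",**r)
# held cap lower edge / troughs
P=cloud(r)
for lo,hi,nm in((.03,.05,"troughs"),):
    m=(P[...,0]>.56)&(P[...,0]<.67)&(P[...,1]>.06)&(P[...,1]<.215)&(P[...,2]>lo)&(P[...,2]<hi)
    q=P[m];print(nm,np.histogram(q[:,1],np.arange(.06,.22,.01)))
plan([(.6115,.134,.0225,YAW)])
E
```

```text
troughs (array([  0,   0,   0,   0,   0,   0,   0,   0, 106,  29,   0,   0,   0,
        99,  37]), array([0.06, 0.07, 0.08, 0.09, 0.1 , 0.11, 0.12, 0.13, 0.14, 0.15, 0.16,
       0.17, 0.18, 0.19, 0.2 , 0.21]))
t 23.5 pos [0.6082 0.1338 0.087 ] F [-0.3 -0.6 -1.1] open 0.627 q6 -1.49
travel [0.0644 0.0003 0.0039] dr [ 0.0004 -0.0092  0.0005]
```

View pics/side_6.png

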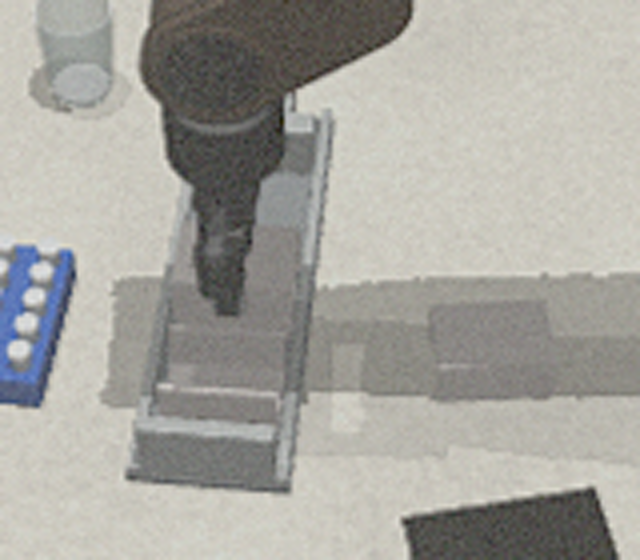

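{"op": "play_rows", "data": {"claw": [160,160,160,160,160,160,160,160,160], "travel": [[0.01,0,0.003],[0.025,0,0.003],[0.035,0,0.003],[0.045,0,0.003],[0.053,0,0.003],[0.059,0,0.003],[0.062,0,0.003],[0.064,0,0.003],[0.064,0,0.003]], "dr": [[0,-0.004,0],[0,-0.004,0],[0,-0.004,0],[0,-0.004,0],[0,-0.004,0],[0,-0.004,0],[0,-0.004,0],[0,-0.004,0],[0,-0.004,0]]}}

```text
time: 24.4
eef_pos: [0.6107, 0.1337, 0.0229]
tcp_rot: [0.01, 0.709, -0.011, 0.705]
contact_force: [-0.2, -0.4, -0.9]
opening: 0.626
```

Depth reached with no contact resistance. Releasing and rising.

{"op": "play_rows", "data": {"claw": [160,68,68,68,68,68,68,68,68,68,68], "travel": [[0.001,0,0],[0.001,0,0],[0.001,0,0],[0.001,0,0],[0.001,0,0],[-0.015,0,0],[-0.04,0,0],[-0.08,0,0],[-0.12,0,0],[-0.13,0,0],[-0.13,0,0]], "dr": [[0,0,0],[0,0,0],[0,0,0],[0,0,0],[0,0,0],[0,0,0],[0,0,0],[0,0,0],[0,0,0],[0,0,0],[0,0,0]]}}

```text
time: 25.5
eef_pos: [0.6133, 0.1339, 0.157]
tcp_rot: [0.01, 0.706, -0.01, 0.708]
contact_force: [0.3, 0.3, -1.3]
opening: 0.735
```

```bash
python3 - <<'E'
from h import *
plan([(.431,.1335,.13,7.3),(.431,.1335,.01,7.3)])
E
```

```text
t 25.5 pos [0.6133 0.1339 0.157 ] F [ 0.3  0.3 -1.3] open 0.735 q6 -1.49
travel [ 0.0267 -0.0058 -0.1822] dr [-1.57e-01  1.80e-03  1.00e-04]
travel [ 0.1467 -0.0058 -0.1824] dr [-1.57e-01  1.80e-03  1.00e-04]
```

{"op": "play_rows", "data": {"claw": [0,0,0,0,0,0,0,0], "travel": [[0.01,-0.002,-0.04],[0.02,-0.004,-0.08],[0.027,-0.006,-0.12],[0.027,-0.006,-0.16],[0.027,-0.006,-0.182],[0.027,-0.006,-0.182],[0.027,-0.006,-0.182],[0.027,-0.006,-0.182]], "dr": [[-0.04,0,0],[-0.08,0,0],[-0.12,0.001,0],[-0.157,0.002,0],[-0.157,0.002,0],[-0.157,0.002,0],[-0.157,0.002,0],[-0.157,0.002,0]]}}

```text
time: 26.3
eef_pos: [0.4321, 0.1332, 0.1295]
tcp_rot: [-0.045, 0.706, 0.045, 0.706]
contact_force: [0.1, 0.2, -0.6]
opening: 0.998
```

```bash
python3 - <<'E'
from look import *
look("7",dict(cap=(.5,.7,.095,.172),C=BOX["C"]))
r=np.load("side_7.npz");P=cloud(r)
m=(P[...,0]>.56)&(P[...,0]<.67)&(P[...,1]>.1)&(P[...,1]<.17)&(P[...,2]>.047)&(P[...,2]<.07);print(m.sum(),np.median(P[m],axis=0),rect(P[m][:,:2]))
plan([(.431,.1335,.01,7.3)])
E
```

```text
top cap (array([0.6092, 0.1345]), np.float32(0.0812), np.float32(0.0552), np.float32(-1.3), np.float64(0.048), 334)
top C (array([0.4305, 0.1221]), np.float32(0.0777), np.float32(0.0329), np.float32(6.4), np.float64(0.0396), 209)
side cap (array([0.61  , 0.1355]), np.float32(0.081), np.float32(0.0604), np.float32(-3.9), np.float64(0.0475), 412)
side C (array([0.4319, 0.1333]), np.float32(0.0811), np.float32(0.0594), np.float32(7.3), np.float64(0.0391), 528)
402 [0.60927153 0.13664775 0.04963799] (array([0.61049292, 0.13628435]), np.float32(0.079692885), np.float32(0.061010744), np.float32(-1.2649205))
t 26.4 pos [0.4322 0.1332 0.1297] F [-0.7 -0.6  0.4] open 1.001 q6 -1.62
travel [ 0.1197  0.0005 -0.0012] dr [-0.0004 -0.0001  0.0001]
```

View pics/side_7.png

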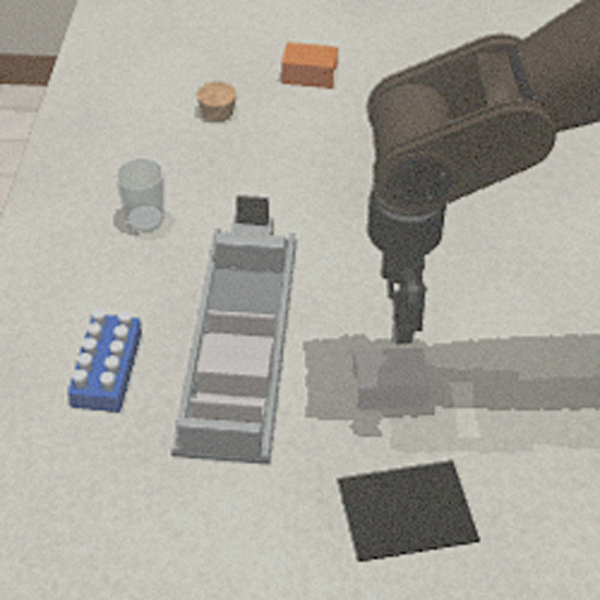

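View pics/top_7.png

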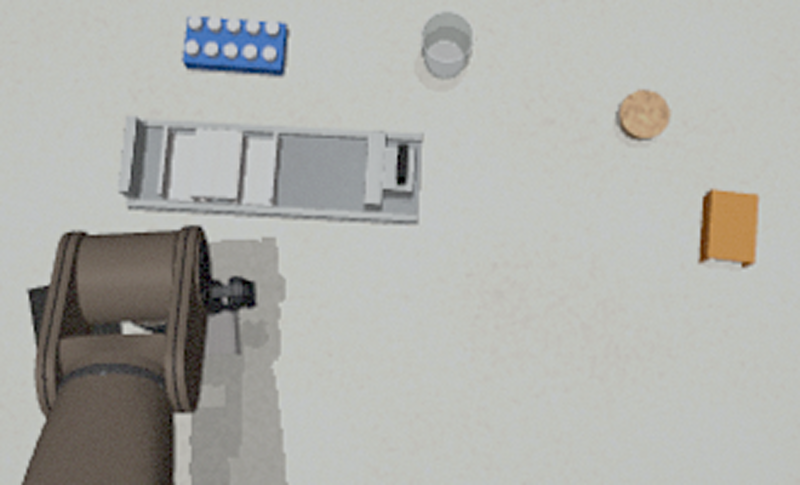

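The bridging cap is seated: its top measures 49.6 mm against an expected 50, flat and square, at (205,164) in the top crop. Now the spare cap C goes to the mat.

{"op": "play_rows", "data": {"claw": [0,0,0,0,0,0,120,160,160,160,160,160,160], "travel": [[0.03,0,-0.001],[0.07,0,-0.001],[0.1,0,-0.001],[0.115,0,-0.001],[0.12,0,-0.001],[0.12,0,-0.001],[0.12,0,-0.001],[0.12,0,-0.001],[0.12,0,-0.001],[0.12,0,-0.001],[0.12,0,-0.001],[0.12,0,-0.001],[0.12,0,-0.001]], "dr": [[0,0,0],[0,0,0],[0,0,0],[0,0,0],[0,0,0],[0,0,0],[0,0,0],[0,0,0],[0,0,0],[0,0,0],[0,0,0],[0,0,0],[0,0,0]]}}

```text
time: 27.7
eef_pos: [0.4326, 0.1331, 0.011]
tcp_rot: [-0.045, 0.705, 0.045, 0.707]
contact_force: [-1.0, -0.1, 5.9]
opening: 0.627
```

```bash
python3 - <<'E'
from h import *
plan([(.4132,.2915,.08,14),(.4132,.2915,.015,14)])
E
```

```text
t 27.7 pos [0.4326 0.1331 0.011 ] F [-1.  -0.1  5.9] open 0.627 q6 -1.62
travel [-0.069   0.1595  0.001 ] dr [-0.1173  0.0026  0.0004]
travel [-0.004   0.1595  0.0009] dr [-0.1173  0.0026  0.0004]
```

{"op": "play_rows", "data": {"claw": [160,160,160,160,160,160,160,160,160,160,160,160,160], "travel": [[-0.03,0,0],[-0.06,0,0],[-0.07,0.03,0],[-0.07,0.07,0],[-0.07,0.11,0.001],[-0.07,0.145,0.001],[-0.07,0.16,0.001],[-0.07,0.16,0.001],[-0.05,0.16,0.001],[-0.025,0.16,0.001],[-0.01,0.16,0.001],[-0.004,0.16,0.001],[-0.004,0.16,0.001]], "dr": [[0,0,0],[0,0,0],[-0.03,0,0],[-0.06,0,0],[-0.09,0,0],[-0.117,0.002,0],[-0.117,0.002,0],[-0.117,0.002,0],[-0.117,0.002,0],[-0.117,0.002,0],[-0.117,0.002,0],[-0.117,0.002,0],[-0.117,0.002,0]]}}

```text
time: 29.0
eef_pos: [0.4133, 0.2907, 0.0149]
tcp_rot: [-0.086, 0.702, 0.085, 0.702]
contact_force: [-1.0, 0.5, -0.6]
opening: 0.623
```

{"op": "play_rows", "data": {"claw": [160,68,40,40,40,40,40,40,40], "travel": [[0,0,0],[0,0,0],[0,0,0],[0,0,0],[-0.02,0,0],[-0.06,0,0],[-0.11,0,0],[-0.15,0,0],[-0.15,0,0]], "dr": [[0,0,0],[0,0,0],[0,0,0],[0,0,0],[0,0,0],[0,0,0],[0,0,0],[0,0,0],[0,0,0]]}}

```text
time: 29.9
eef_pos: [0.4175, 0.2929, 0.1726]
tcp_rot: [-0.085, 0.697, 0.087, 0.707]
contact_force: [0.4, 1.1, 0.3]
opening: 0.847
```

```bash
python3 - <<'E'
from h import *
l=(.6068,-.0828)
plan([(*l,.17,YAW),(*l,.06,YAW)])
E
```

```text
t 29.9 pos [0.4175 0.2929 0.1726] F [0.4 1.1 0.3] open 0.847 q6 -1.4
travel [ 0.0033 -0.4102  0.0933] dr [ 0.2731  0.0131 -0.0031]
travel [ 0.1133 -0.4103  0.0919] dr [ 0.2731  0.0131 -0.0031]
```

{"op": "play_rows", "data": {"claw": [0,0,0,0,0,0,0,0,0,0,0,0,0,0,0], "travel": [[0.003,-0.04,0.009],[0.003,-0.08,0.018],[0.003,-0.12,0.027],[0.003,-0.16,0.036],[0.003,-0.2,0.045],[0.003,-0.24,0.055],[0.003,-0.28,0.064],[0.003,-0.32,0.073],[0.003,-0.36,0.082],[0.003,-0.4,0.091],[0.003,-0.41,0.093],[0.003,-0.41,0.093],[0.003,-0.41,0.093],[0.003,-0.41,0.093],[0.003,-0.41,0.093]], "dr": [[0.05,0.01,0],[0.1,0.01,0],[0.15,0.01,0],[0.2,0.01,0],[0.25,0.01,0],[0.273,0.013,-0.003],[0.273,0.013,-0.003],[0.273,0.013,-0.003],[0.273,0.013,-0.003],[0.273,0.013,-0.003],[0.273,0.013,-0.003],[0.273,0.013,-0.003],[0.273,0.013,-0.003],[0.273,0.013,-0.003],[0.273,0.013,-0.003]]}}

```text
time: 31.4
eef_pos: [0.606, -0.0812, 0.1703]
tcp_rot: [0.01, 0.707, -0.01, 0.707]
contact_force: [-0.2, 0.5, 0.4]
opening: 0.994
```

```bash
python3 - <<'E'
from look import *
look("8",dict(cap=(.5,.7,.095,.172),matcap=(.33,.5,.22,.36),A=(.5,.7,.175,.222),B=(.5,.7,.05,.1)))
plan([(.6068,-.0828,.06,YAW)])
E
```

```text
top cap (array([0.6086, 0.1345]), np.float32(0.0804), np.float32(0.0547), np.float32(-2.1), np.float64(0.0479), 333)
top matcap (array([0.412 , 0.2896]), np.float32(0.0807), np.float32(0.0563), np.float32(14.2), np.float64(0.043), 620)
top A (array([0.6122, 0.1978]), np.float32(0.079), np.float32(0.0056), np.float32(-1.5), np.float64(0.0432), 79)
top B (array([0.611 , 0.0696]), np.float32(0.0732), np.float32(0.0046), np.float32(-2.4), np.float64(0.0436), 49)
side cap (array([0.6105, 0.1355]), np.float32(0.08), np.float32(0.0593), np.float32(-0.9), np.float64(0.0475), 434)
side matcap (array([0.4133, 0.2902]), np.float32(0.0806), np.float32(0.0578), np.float32(14.4), np.float64(0.042), 701)
side A (array([0.6147, 0.1974]), np.float32(0.0782), np.float32(0.0094), np.float32(-1.9), np.float64(0.0397), 141)
side B (array([0.6107, 0.0694]), np.float32(0.0784), np.float32(0.0102), np.float32(-2.7), np.float64(0.0399), 127)
t 31.5 pos [ 0.6062 -0.0816  0.1705] F [-0.9 -0.7 -0.1] open 0.999 q6 -1.84
travel [ 0.1105 -0.0012  0.0006] dr [ 0.0015  0.0003 -0.0001]
```

View pics/top_8.png

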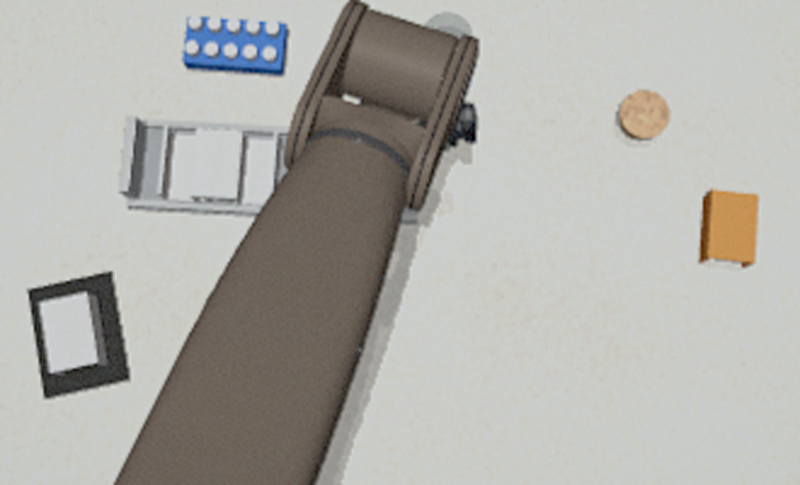

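View pics/side_8.png

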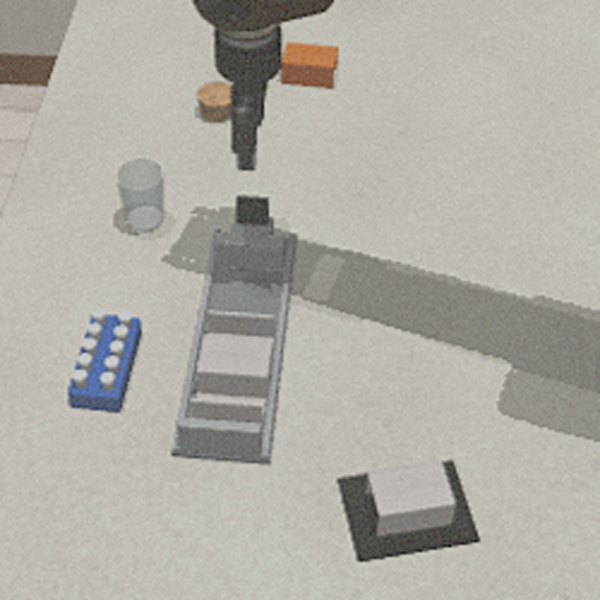

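The spare lies on the mat (centre about 2 mm off the mat's centre) and the pack is ready to close. Gripping the lug.

{"op": "play_rows", "data": {"claw": [0,0,0,0,0,120,230,230,230,230,230,230,230,230,230], "travel": [[0.03,-0.001,0],[0.07,-0.001,0],[0.1,-0.001,0],[0.11,-0.001,0],[0.11,-0.001,0],[0.11,-0.001,0],[0.11,-0.001,0],[0.11,-0.001,0],[0.11,-0.001,0],[0.11,-0.001,0],[0.11,-0.001,0],[0.11,-0.001,0],[0.11,-0.001,0],[0.11,-0.001,0],[0.11,-0.001,0]], "dr": [[0,0,0],[0,0,0],[0,0,0],[0,0,0],[0,0,0],[0,0,0],[0,0,0],[0,0,0],[0,0,0],[0,0,0],[0,0,0],[0,0,0],[0,0,0],[0,0,0],[0,0,0]], "force": 40}}

```text
time: 33.0
eef_pos: [0.6066, -0.0825, 0.0613]
tcp_rot: [0.01, 0.707, -0.01, 0.707]
contact_force: [-0.7, 2.2, 6.0]
opening: 0.133
```

{"op": "play_rows", "data": {"claw": [230,230,230,230,230,230,230,230,230,230,230,230,230,230], "travel": [[0,0.005,0],[0,0.013,0],[0,0.022,0],[0,0.031,0],[0,0.04,0],[0,0.049,0],[0,0.058,0],[0,0.067,0],[0,0.076,0],[0,0.084,0],[0,0.09,0],[0,0.095,0],[0,0.098,0],[0,0.099,0]], "dr": [[0,0,0],[0,0,0],[0,0,0],[0,0,0],[0,0,0],[0,0,0],[0,0,0],[0,0,0],[0,0,0],[0,0,0],[0,0,0],[0,0,0],[0,0,0],[0,0,0]]}}

```text
time: 34.4
eef_pos: [0.6097, 0.0168, 0.0614]
tcp_rot: [0.01, 0.706, -0.01, 0.708]
contact_force: [1.7, -2.9, 0.5]
opening: 0.135
```

```bash
python3 - <<'E'
from h import *
plan([(*cas(0,-.047),.06,YAW),(*cas(0,-.005),.06,YAW)])
E
```

```text
t 34.4 pos [0.6097 0.0168 0.0614] F [ 1.7 -2.9  0.5] open 0.135 q6 -1.68
travel [0.0014 0.0212 0.0003] dr [ 0.0014  0.0016 -0.0006]
travel [0.0014 0.0632 0.0003] dr [ 0.0014  0.0016 -0.0006]
```

{"op": "play_rows", "data": {"claw": [230,230,230,230,230,230,230,230,230,230,230,230,230,230,230,230,230,230,230,230], "travel": [[0.001,0.002,0],[0.001,0.004,0],[0.001,0.006,0],[0.001,0.008,0],[0.001,0.01,0],[0.001,0.012,0],[0.001,0.014,0],[0.001,0.016,0],[0.001,0.018,0],[0.001,0.02,0],[0.001,0.022,0],[0.001,0.024,0],[0.001,0.026,0],[0.001,0.028,0],[0.001,0.03,0],[0.001,0.032,0],[0.001,0.034,0],[0.001,0.036,0],[0.001,0.037,0],[0.001,0.037,0]], "dr": [[0,0,0],[0,0,0],[0,0,0],[0,0,0],[0,0,0],[0,0,0],[0,0,0],[0,0,0],[0,0,0],[0,0,0],[0,0,0],[0,0,0],[0,0,0],[0,0,0],[0,0,0],[0,0,0],[0,0,0],[0,0,0],[0,0,0],[0,0,0]]}}

```text
time: 36.4
eef_pos: [0.6109, 0.053, 0.0614]
tcp_rot: [0.01, 0.707, -0.01, 0.707]
contact_force: [-0.8, -5.1, 4.6]
opening: 0.13
```

```bash
python3 - <<'E'
from look import *
look("9",dict(cap=(.5,.7,.1,.2)))
plan([(*cas(0,-.005),.06,YAW)])
E
```

```text
top cap None
side cap (array([0.6108, 0.1498]), np.float32(0.1001), np.float32(0.0806), np.float32(89.0), np.float64(0.0472), 486)
t 36.5 pos [0.6108 0.053  0.0613] F [-0.8 -4.6  5.5] open 0.133 q6 -1.62
travel [0.0013 0.027  0.0002] dr [0.0012 0.0011 0.0005]
```

View pics/side_9.png

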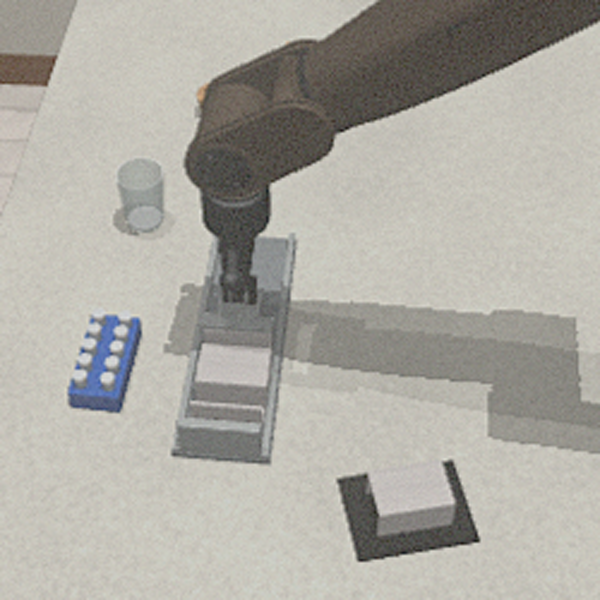

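The pack is closing level and the push force is about 5 N. I'll continue gently.

{"op": "play_rows", "data": {"claw": [230,230,230,230,230,230,230,230,230,230,230,230,230,230], "travel": [[0.001,0.002,0],[0.001,0.004,0],[0.001,0.006,0],[0.001,0.008,0],[0.001,0.01,0],[0.001,0.012,0],[0.001,0.014,0],[0.001,0.016,0],[0.001,0.018,0],[0.001,0.0195,0],[0.001,0.0205,0],[0.001,0.0215,0],[0.001,0.022,0],[0.001,0.022,0]], "dr": [[0,0,0],[0,0,0],[0,0,0],[0,0,0],[0,0,0],[0,0,0],[0,0,0],[0,0,0],[0,0,0],[0,0,0],[0,0,0],[0,0,0],[0,0,0],[0,0,0]]}}

```text
time: 37.9
eef_pos: [0.6115, 0.0742, 0.0613]
tcp_rot: [0.01, 0.707, -0.011, 0.707]
contact_force: [-0.2, -5.0, 5.5]
opening: 0.133
```

{"op": "play_rows", "data": {"claw": [230,230,230,230,230], "travel": [[0,0.0007,0],[0,0.0014,0],[0,0.002,0],[0,0.0025,0],[0,0.0025,0]], "dr": [[0,0,0],[0,0,0],[0,0,0],[0,0,0],[0,0,0]]}}

```text
time: 38.4
eef_pos: [0.6116, 0.076, 0.0614]
tcp_rot: [0.01, 0.707, -0.011, 0.707]
contact_force: [0.6, -5.1, 1.7]
opening: 0.135
```

{"op": "play_rows", "data": {"claw": [230,230,230], "travel": [[0,0.0007,0],[0,0.0015,0],[0,0.0015,0]], "dr": [[0,0,0],[0,0,0],[0,0,0]]}}

```text
time: 38.7
eef_pos: [0.6116, 0.0769, 0.0614]
tcp_rot: [0.009, 0.707, -0.011, 0.707]
contact_force: [1.3, -5.2, 1.1]
opening: 0.135
```

{"op": "play_rows", "data": {"claw": [230,230,230,230], "travel": [[0,0.0007,0],[0,0.0015,0],[0,0.002,0],[0,0.002,0]], "dr": [[0,0,0],[0,0,0],[0,0,0],[0,0,0]]}}

```text
time: 39.1
eef_pos: [0.6116, 0.0783, 0.0614]
tcp_rot: [0.009, 0.707, -0.012, 0.707]
contact_force: [-0.5, -5.5, 2.0]
opening: 0.137
```

{"op": "play_rows", "data": {"claw": [230,230,230], "travel": [[0,0.0008,0],[0,0.0015,0],[0,0.0015,0]], "dr": [[0,0,0],[0,0,0],[0,0,0]]}}

```text
time: 39.4
eef_pos: [0.6116, 0.0789, 0.0614]
tcp_rot: [0.009, 0.707, -0.012, 0.707]
contact_force: [1.0, -6.8, 1.7]
opening: 0.128
```

{"op": "play_rows", "data": {"claw": [230,230,230], "travel": [[0,0.0008,0],[0,0.0015,0],[0,0.0015,0]], "dr": [[0,0,0],[0,0,0],[0,0,0]]}}

```text
time: 39.7
eef_pos: [0.6116, 0.0789, 0.0614]
tcp_rot: [0.008, 0.707, -0.013, 0.707]
contact_force: [-0.8, -9.1, 1.6]
opening: 0.137
```

{"op": "play_rows", "data": {"claw": [230,230,230,230], "travel": [[0,0.001,0],[0,0.002,0],[0,0.003,0],[0,0.003,0]], "dr": [[0,0,0],[0,0,0],[0,0,0],[0,0,0]]}}

```text
time: 40.1
eef_pos: [0.6116, 0.079, 0.0614]
tcp_rot: [0.007, 0.708, -0.015, 0.706]
contact_force: [-0.3, -13.8, 3.5]
opening: 0.134
```

The stop is felt: no advance while the force rises to 14 N, at the expected place (about 0.079). I'll release, back off and look.

{"op": "play_rows", "data": {"claw": [230,230,150,80,0,0,0,0,0,0,0], "travel": [[0,0,0],[0,0,0],[0,0,0],[0,0,0],[0,0,0],[-0.03,0,0],[-0.07,0,0],[-0.12,0,0],[-0.17,0,0],[-0.2,0,0],[-0.2,0,0]], "dr": [[0,0,0],[0,0,0],[0,0,0],[0,0,0],[0,0,0],[0,0,0],[0,0,0],[0,0,0],[0,0,0],[0,0,0],[0,0,0]]}}

```text
time: 41.2
eef_pos: [0.6147, 0.0817, 0.2688]
tcp_rot: [0.007, 0.704, -0.014, 0.71]
contact_force: [0.8, -0.3, 0.7]
opening: 1.002
```

{"op": "play_rows", "data": {"claw": [0,0,0,0,0,0,0,0,0], "travel": [[0,-0.04,-0.01],[0,-0.08,-0.02],[0,-0.12,-0.03],[0,-0.16,-0.04],[0,-0.2,-0.05],[0,-0.24,-0.06],[0,-0.28,-0.07],[0,-0.3,-0.08],[0,-0.3,-0.08]], "dr": [[0,0,0],[0,0,0],[0,0,0],[0,0,0],[0,0,0],[0,0,0],[0,0,0],[0,0,0],[0,0,0]]}}

```text
time: 42.1
eef_pos: [0.5243, -0.2177, 0.2693]
tcp_rot: [0.008, 0.705, -0.015, 0.709]
contact_force: [0.3, 1.0, -0.6]
opening: 0.997
```

```bash
python3 - <<'E'
from look import *
look("10",dict(matcap=(.33,.5,.22,.36),pack=(.5,.7,.125,.225)))
for n in("top","side"):
    r=np.load(n+"_10.npz");P=cloud(r);z=P[...,2]
    b=(P[...,0]>.56)&(P[...,0]<.67)&(P[...,1]>.0)&(P[...,1]<.26)
    for nm,m in(("lug",b&(z>.07)&(z<.1)),("captop",b&(z>.047)&(z<.056)&(P[...,1]>.14)&(P[...,1]<.21)),("bystander beaker",(P[...,0]>.7)&(P[...,0]<.82)&(P[...,1]>-.19)&(P[...,1]<-.07)&(z>.012)),("rack",(P[...,0]>.7)&(P[...,0]<.82)&(P[...,1]>.04)&(P[...,1]<.21)&(z>.012)),("cork",(P[...,0]>.62)&(P[...,0]<.75)&(P[...,1]>-.43)&(P[...,1]<-.3)&(z>.012))):
        if m.sum()>10: q=P[m];print(n,nm,[np.round(v,4) for v in rect(q[:,:2])],np.median(q[:,2]).round(4))
    im=np.clip((r["img"]/255.)**.6*300,0,255).astype(np.uint8)[:,:,::-1]
    o=im[150:215,130:280] if n=="top" else im[190:300,210:340]
    cv2.imwrite(f"pics/{n}_10z.png",cv2.resize(o,None,fx=5,fy=5,interpolation=cv2.INTER_CUBIC))
E
```

```text
top matcap (array([0.4121, 0.2901]), np.float32(0.0807), np.float32(0.0557), np.float32(12.9), np.float64(0.0428), 622)
top pack (array([0.6107, 0.175 ]), np.float32(0.1023), np.float32(0.0825), np.float32(88.0), np.float64(0.0477), 384)
side matcap (array([0.4136, 0.2898]), np.float32(0.0817), np.float32(0.0588), np.float32(14.6), np.float64(0.0421), 709)
side pack (array([0.6119, 0.1644]), np.float32(0.0816), np.float32(0.0795), np.float32(-0.5), np.float64(0.0472), 509)
top lug [array([0.6116, 0.0794]), np.float32(0.0411), np.float32(0.0121), np.float32(-0.7219)] 0.0907
top captop [array([0.6098, 0.1745]), np.float32(0.081), np.float32(0.0552), np.float32(-1.2712)] 0.05
top bystander beaker [array([ 0.7562, -0.1281]), np.float32(0.0629), np.float32(0.0611), np.float32(-38.4964)] 0.0583
top rack [array([0.7622, 0.1259]), np.float32(0.1215), np.float32(0.0619), np.float32(87.1446)] 0.0308
top cork [array([ 0.6902, -0.3707]), np.float32(0.0547), np.float32(0.0381), np.float32(32.2101)] 0.0339
side lug [array([0.6126, 0.0813]), np.float32(0.0393), np.float32(0.0166), np.float32(3.8906)] 0.0876
side captop [array([0.6121, 0.1761]), np.float32(0.0809), np.float32(0.0578), np.float32(-1.7334)] 0.0497
side bystander beaker [array([ 0.7584, -0.1279]), np.float32(0.0693), np.float32(0.0593), np.float32(-79.7533)] 0.0602
side rack [array([0.7644, 0.1271]), np.float32(0.1233), np.float32(0.0613), np.float32(87.5057)] 0.0305
side cork [array([ 0.6864, -0.3628]), np.float32(0.0579), np.float32(0.0572), np.float32(52.8808)] 0.0323
```

View pics/top_10z.png

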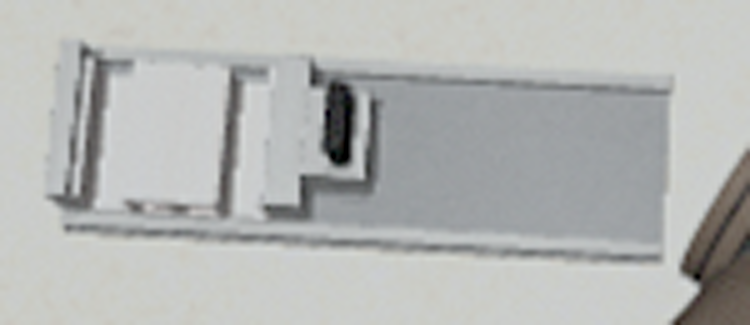

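View pics/side_10z.png

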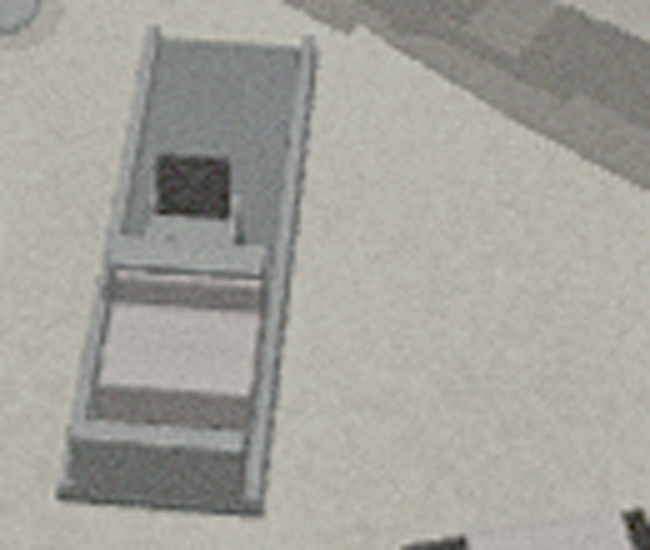

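View pics/top_10.png

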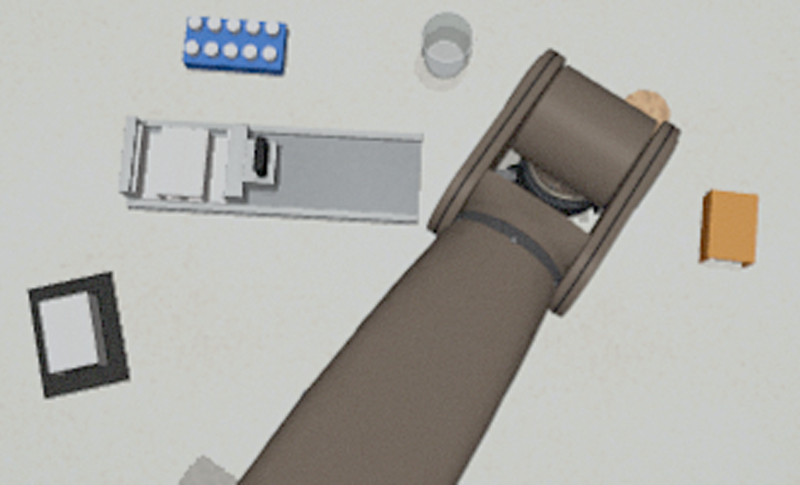

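```bash
python3 -c "
from plant import ctrl
print(ctrl.get_state()['time']);print(ctrl.sign_off())"
```

```text
42.2
the job is handed in; nothing more can be done
None
```

The job is done and handed in at 42 s. sign_off gave no verdict, so success rests on my own checks.

**What I did**
- I drew the jaw back to its stop, which I felt at about 10 N.
- I stood both open-up channels (only two were present) on the cassette floor.
- I bridged them with one bare open-down channel and laid the other on the mat. The orange look-alike was left alone.
- I pushed the jaw to the fence until it stopped advancing. The push force was about 5 N on the way and reached 14 N at the stop, against the 60 N limit.

**Last checks**
- **Pack closed:** jaw face to fence measures 107.4 mm in the top view, against 108 mm for two 54 mm channels. The jaw travelled about 162 mm, as calculated.
- **Bridging channel:** its top is at 49.7–50.0 mm (50 expected), flat and square in both views.
- **Spare on the mat:** about 2 mm from the mat's centre.
- **Bystanders:** the beaker and rack are where they started. The arm partly hid the cork in the last top view (its fitted centre there was off). The side view also gave a partial fit, but it was in line with the cork's start.
- **Agreement between views:** the side view placed things 1–2 mm away from the top view throughout, which is within the calibration. No check failed, and I saw no channel knocked aside.

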